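# Empty the scrap bolts through the reject-bin flap and dock the cup

## Task

Take the blue scoop-shaped cup by its black grip fin, push the yellow reject bin's one-way flap open with the cup's pouring rim and tip all three worn bolts through into the bin, without the gripper or arm touching the bin. Let the flap swing shut again, then slide the empty cup, pouring rim first, under the roof of the grey table dock until it is fully home against the back stop, standing level on the table, and let go. Do not disturb the vials, the brass weight or the alarm clock.

Things in the scene. Friction and masses are not known exactly. Their poses are not given: they have to be found in the camera images.
- cup_handle (a point): Centre of the black grip fin of the loose blue scoop-shaped cup. Axes are the cup's: x along the cup towards its open pouring rim, z up. Lies 70 mm above the cup's underside, 30 mm behind the middle of its length. The fin is 12 mm thick along y (grip it so), 36 mm long along x and spans 50 to 90 mm above the underside, with free space on both sides of it above the cup's walls.
- cup: The cup: 62 wide x 38 mm high plus the fin, floor 110 mm long, 0.11 to 0.2 kg. Origin: underside, middle of the floor's length. The front 40 mm of floor rise 8 mm to the rim, so bolts stay in while it is level; there the side walls are 30 mm high and end 12 mm ahead of the rim as two cheeks. Smooth (friction about 0.25; fin 0.6): tip the nose down 40 to 50 degrees and the bolts slide out.
- cup_rim (a point): Middle of the cup's pouring rim (open front edge of its floor): 85 mm ahead (cup x) of cup_handle and 62 mm below it, 8 mm above the cup's underside. Axes as cup_handle. The side walls' front ends (cheeks) stand 12 mm ahead of this point, their tops 22 mm above it: they meet the flap and hold it off the bolts.
- bolt_0_mid (a point): Centre of a worn brown hex-head bolt, 32 mm long along its x, head 13 mm and shank 8 mm in diameter, 16 g, lying loose in the cup.
- bolt_1_mid (a point): Centre of a worn brown hex-head bolt, 32 mm long along its x, head 13 mm and shank 8 mm in diameter, 16 g, lying loose in the cup.
- bolt_2_mid (a point): Centre of a worn brown hex-head bolt, 32 mm long along its x, head 13 mm and shank 8 mm in diameter, 16 g, lying loose in the cup.
- bin: Yellow reject bin fixed to the table, 150 (x) x 136 (y) x 188 mm high, walls 5 mm, closed but for its inlet. Origin: centre of its underside; x points from the inlet side into the bin, z up. The front wall (x = -75 mm) is upright up to the inlet's sill at z = 95 mm.
- bin_inlet (a point): Middle of the bin's sloping inlet face, at x = -49, z = 140 mm in the bin's frame (axes as the bin's). The face leans back 30 degrees from upright, from the sill (x = -75, z = 95 mm) to its upper edge (x = -22, z = 186 mm). The inlet is 90 mm wide and covered by the flap.
- flap (a joint): Angle (rad) of the one-way aluminium flap (86 x 97 mm, small red mark) in the bin's sloping inlet: 0 = shut, grows to 1.4 as it swings inward about the level hinge at the inlet's upper edge. It cannot swing outward; a weak spring (0.05 to 0.09 N m, some 1 N at its lower edge) shuts it. It must be pushed some 1 rad open so that bolts pass under it.
- dock: Grey table dock, fixed: two guide rails and a low roof over the inner end. Origin on the table; x points from the open entry to the back stop, z up. Inner width 68 mm. Flared entry at x = -65 mm, rails 26 mm high from x = -46 mm, roof over x from -5 to +40 mm (underside 37 mm, top 42 mm high). The cup slides in on the table, nose under the roof.
- dock_stop (a point): Middle of the back stop's face, x = +35 mm in the dock's frame, 8 mm above the table. The cup is home when its two cheeks touch this face, its rim then 12 mm short of it. Axes as the dock's.
- vial_2_mid (a point): Centre of a corked brown glass vial, 36 mm wide, 84 mm high, standing: bystander.
- vial_1_mid (a point): Centre of a corked clear glass vial, 32 mm wide, 56 mm high, standing: bystander.
- weight_0_mid (a point): Centre of a brass scale weight, 34 mm wide, 52 mm high, standing: bystander.
- alarm_clock_mid (a point): Centre of a white alarm clock with two bells, 61 x 98 x 135 mm high, standing: bystander.
Mind the look-alikes: they are no part of the job. Several things look just like the cup: the one meant starts nearest to the robot's base.

How it is judged:
By the outcome, as a careful person would: the job done as asked, in the order asked, and still so for the second after the job is handed in, with the robot touching nothing.
It also fails if it takes over 51 s, if anything falls off the work surface, if the arm or the gripper's body presses on something with over 40 N, if the wrist force passes 120 N, or if a joint passes its speed limit or range.

## Robot

A 7-joint arm with a two-finger parallel gripper is mounted at the origin on a cart in front of the work surface, level with it; the furniture and walls round the work are solid. World frame = base frame: x ahead of the robot, y to its left, z up, the work surface at z = 0. Lengths are in m, angles in rad, forces in N, time in s.
With the tool pointing down it reaches from about 0.425 to 0.825 m from the base axis. Payload 3.6 kg.
Tool frame: the origin (TCP) lies midway between the tips of the shut fingers; the grasp point (between the pads) lies 19 mm behind it; z points along the fingers, y is the direction in which the jaws open and shut (so a half turn about z gives the same grasp; the last joint's range is limited). The gripper opens to 93 mm and grips with 3 to 60 N. Pads are 15 mm wide; open, the fingers measure 128 mm over their backs; the gripper's body (75 mm by 188 mm) begins 65 mm behind the grasp point.
Start: joints at [-1.327, 0.615, -0.013, 1.423, 0.008, 1.103, -0.04], TCP at [0.173, 0.626, 0.219] pointing down, gripper open.
Joint ranges: [-3.12, 3.12], [-0.3, 2.06], [-1.34, 1.32], [0.26, 2.42], [-1.36, 4.5], [0.01, 1.98], [-2.84, 2.84]. Speed limits (rad/s): [2.79, 2.79, 3.14, 3.14, 3.14, 3.14, 3.14].

## Interface

Orientations are given as a unit quaternion [w, x, y, z].
In Python, from rig import arm gives the robot as it stands. The module is installed in compiled form; this text tells all that it offers.
- The arm moves only by the tool step_arm, never from a script. Its arguments are lists of equal length, an entry for each row: "gripper": the opening in per cent of the stroke, from 0 (shut) to 100 (fully open); "xyz": the shift along the tool's x, y, z in mm, a list of three; "roll": the turn about the tool's z in degrees. A call has 1 to 8 rows; each row is the pose to reach, as a shift and turn from the pose commanded when the call began, along the tool's axes at that moment; what a row does not reach only later rows make up. A row lasts 1/12 s, in which the tool goes at most 41.7 mm and 7.16 degrees, less where a joint would pass 70% of its speed; a pose out of reach is approached as far as the arm can. A call with a gripper value outside its range is refused whole. The fingers move at their own pace and stop on an object; "squeeze" is the grip in N (left out, the last holds). Time passes only in rows, so rows that repeat a pose let the fingers close. It gives the time, the measured TCP pose, the force and the opening at its end, in the units of the state.
- arm.get_state(): the state, without advancing time (a new reading comes with each control period).
- arm.read_camera(name): name is "scene" or "top" or "wrist"; returns the picture (480x640x3 uint8, red, green, blue); there is no depth.
- arm.camera_model(name): a dict with "fx", "fy", "cx", "cy" (pixels), "distortion" ([k1, k2, p1, p2, k3] as OpenCV has them; the pictures are not rectified), "rvec" (rotation vector, rad) and "tvec" (3), from world to camera coordinates, as OpenCV has them; the wrist camera has in their place "hand_eye" (4x4, takes a point from camera to tool coordinates, whose origin is the TCP and whose axes are the flange's). Camera axes: x right, y down, z forward; pixel columns grow to the right and rows downward; lengths in m; the calibration is good to about 2 mm. A picture is of the moment at which its call begins: read the wrist's pose just before it. camera_model takes no time and is no camera call.
- arm.hand_in(): hands the job in, once; it reports no verdict.
Trained networks look in the newest picture that a camera, given by its name, has taken for a name from the list of things; names that differ only in an ending like _2 or _b are one class to them, and where a whole thing is asked for, a point or a joint stands for the part that bears it (a point fixed in the world has none). Each returns a list of dicts, best first, with "conf" (0 to 1); they miss things now and then, are a little off and sometimes report something else, mostly with a low value. They report only what shows in the picture. A call takes as long as a camera call. They do not tell look-alikes from the thing itself.
- arm.look_for(camera, target): "box" ([left, top, right, bottom] as shares, 0 to 1, of the picture: columns of its width, rows of its height, round what is visible of it).
- arm.place_of(camera, target): "xy" ([column, row] as shares, 0 to 1, of the picture: columns of its width, rows of its height: a listed point, or the origin of a listed thing).
The state is a dict: "time": time; "qpos": joint angles; "dq": joint speeds; "joint_torque": joint torques, N m; "ee_pos": TCP position; "tcp_rot": TCP orientation; "force": force on the tool from outside, world axes, zero at the start; "ft_torque": the same for the moment, N m; "grip_width": finger opening in m.
Only numpy, scipy, OpenCV 4.12 (cv2) and the standard library are available. Lean on these libraries where they do the work, as an engineer would, in place of code of your own. Each camera call takes 0.05 s, during which the arm holds its last target.

## Working session

There is one attempt and no reset: what is moved stays moved. The work goes in short steps, Python scripts to look and compute and a tool call to move; the robot and the scene stay as the last step left them, time stands still between calls to the robot, and variables do not carry over. Pictures are saved under pics/ and viewed, and the job is handed in when it is done.

Besides the shell and the picture viewer there is one more tool, called after "Request:" as name(argument=value, ...), one argument or row to a line, values as JSON. step_arm: Moves the arm, as the interface text tells. Its arguments: {"type":"object","properties":{"gripper":{"type":"array","items":{"type":"number"}},"xyz":{"type":"array","items":{"type":"array","items":{"type":"number"}}},"roll":{"type":"array","items":{"type":"number"}},"squeeze":{"type":"number"}},"required":["gripper","xyz","roll"]}

```bash
mkdir -p pics; ls; python3 - <<'E'
from rig import arm
import cv2,json
s=arm.get_state();print(s)
for n in ["scene","top","wrist"]:
    cv2.imwrite(f"pics/{n}0.png",arm.read_camera(n)[:,:,::-1])
    m=arm.camera_model(n);print(n,m)
    for t in ["cup","cup_handle","cup_rim","bin","bin_inlet","dock","dock_stop","bolt_0_mid"]:
        print(t,[(round(d['conf'],2),[round(d['xy'][0]*640),round(d['xy'][1]*480)]) for d in arm.place_of(n,t)]) if n!="wrist" else 0
print(arm.get_state()['time'])
E
```

```text
pics
{'time': 0.0, 'qpos': array([-1.32749859,  0.6159235 , -0.01262834,  1.42490451,  0.00807948,
        1.10338278, -0.04038155]), 'dq': array([-1.07906134e-03,  5.42018310e-04,  5.89345488e-04, -9.88330515e-04,
       -3.90900777e-04,  2.38009017e-04,  9.85992540e-05]), 'joint_torque': array([-5.74594742e-05, -4.58943272e+01,  2.09099175e-01, -1.65745908e+01,
       -6.10550959e-02,  2.03894841e-02,  2.34630834e-04]), 'ee_pos': array([0.17301637, 0.62572581, 0.2174765 ]), 'tcp_rot': array([-1.66852529e-04,  1.34447614e-01,  9.90919870e-01, -1.27344848e-03]), 'force': array([ 0.52009853, -0.09852812, -0.5787852 ]), 'ft_torque': array([-0.00959373,  0.01521342, -0.01297863]), 'grip_width': 0.09318457043536824}
scene {'fx': 533.2156676886713, 'fy': 533.2156676886713, 'cx': 318.52668138011, 'cy': 241.81320539726002, 'distortion': array([-0.04008975,  0.        ,  0.        ,  0.        ,  0.        ]), 'rvec': array([ 2.20940824, -0.49993139,  0.25335366]), 'tvec': array([-0.55018133,  0.19631299,  1.1733339 ])}
cup [(0.68, [416, 411]), (0.65, [286, 265]), (0.35, [277, 255])]
cup_han
[... 647 characters left out ...]
]
bin [(0.71, [393, 232])]
bin_inlet [(0.38, [269, 278])]
dock [(0.6, [172, 250])]
dock_stop [(0.6, [164, 235])]
bolt_0_mid [(0.42, [272, 289])]
wrist {'fx': 432.55686464616844, 'fy': 432.55686464616844, 'cx': 320.5195738480876, 'cy': 240.2865340111833, 'distortion': array([-0.03117016,  0.        ,  0.        ,  0.        ,  0.        ]), 'hand_eye': array([[-5.46976751e-04, -9.67322199e-01, -2.53549729e-01,
         7.00510322e-02],
       [ 9.99999696e-01, -3.88036504e-04, -6.76870216e-04,
         1.28113271e-03],
       [ 5.56365035e-04, -2.53550022e-01,  9.67322116e-01,
        -1.66835551e-01],
       [ 0.00000000e+00,  0.00000000e+00,  0.00000000e+00,
         1.00000000e+00]])}
0.95
```

View pics/scene0.png

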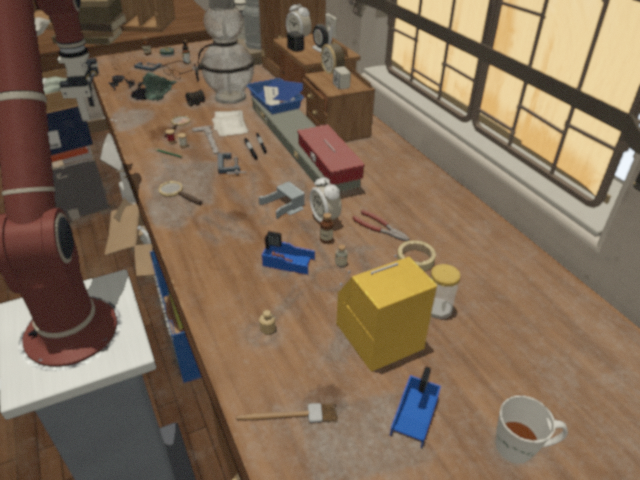

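View pics/top0.png

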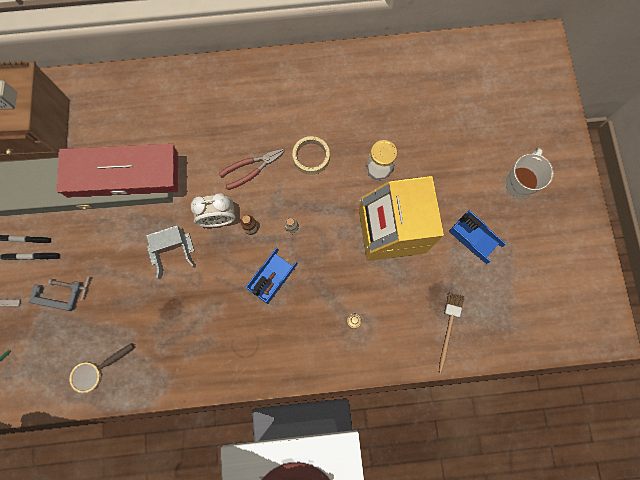

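View pics/wrist0.png

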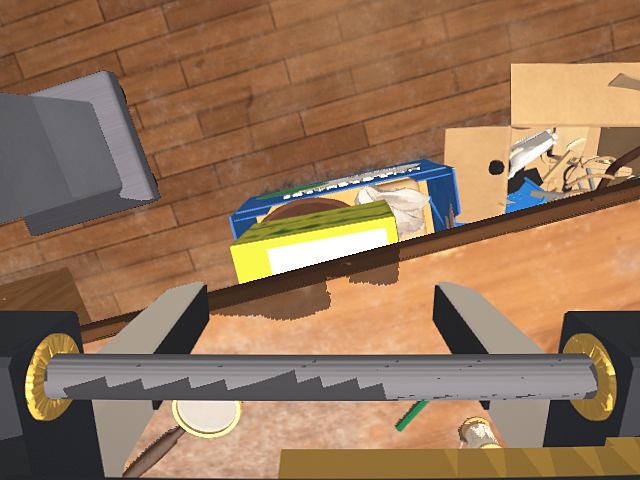

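```bash
cat > h.py <<'E'
import numpy as np,cv2
from rig import arm
from scipy.spatial.transform import Rotation as R
def quat(q): return R.from_quat([q[1],q[2],q[3],q[0]]).as_matrix()
def cam(n,s=None):
    m=arm.camera_model(n);K=np.array([[m['fx'],0,m['cx']],[0,m['fy'],m['cy']],[0,0,1]]);D=np.array(m['distortion'])
    if 'rvec' in m: return K,D,cv2.Rodrigues(m['rvec'])[0],np.array(m['tvec'])
    T=np.eye(4);T[:3,:3]=quat(s['tcp_rot']);T[:3,3]=s['ee_pos'];W=np.linalg.inv(T@m['hand_eye']);return K,D,W[:3,:3],W[:3,3]
def proj(c,P):
    K,D,Rm,t=c;return cv2.projectPoints(np.asarray(P,float).reshape(-1,1,3),cv2.Rodrigues(Rm)[0],t,K,D)[0].reshape(-1,2)
def ray(c,uv):
    K,D,Rm,t=c;p=cv2.undistortPoints(np.array([[uv]],float),K,D)[0,0];d=Rm.T@np.array([p[0],p[1],1]);return -Rm.T@t,d/np.linalg.norm(d)
def atz(c,uv,z):
    o,d=ray(c,uv);return o+d*(z-o[2])/d[2]
def tri(obs):
    A=np.zeros((3,3));b=np.zeros(3);L=[]
    for c,uv in obs:
        o,d=ray(c,uv);M=np.eye(3)-np.outer(d,d);A+=M;b+=M@o;L.append((o,d))
    x=np.linalg.solve(A,b);return x,[1000*np.linalg.norm((np.eye(3)-np.outer(d,d))@(x-o)) for o,d in L]
def crop(img,u,v,w,h,k,name):
    u0=int(u-w/2);v0=int(v-h/2);u0=max(0,min(u0,640-w));v0=max(0,min(v0,480-h));cv2.imwrite(name,cv2.resize(img[v0:v0+h,u0:u0+w],None,fx=k,fy=k,interpolation=cv2.INTER_CUBIC));print(name,u0,v0,k)
def pose(x,y,yaw,pts,z=0):
    c,s=np.cos(yaw),np.sin(yaw);P=np.asarray(pts,float);return np.c_[x+c*P[:,0]-s*P[:,1],y+s*P[:,0]+c*P[:,1],z+P[:,2]]
E
python3 - <<'E'
from h import *
S=cam("scene");T=cam("top")
for n,a,b in [("handle",(272,236),(257,285)),("rim",(306,266),(286,260)),("handleB",(426,378),(472,221)),("rimB",(406,434),(493,250)),("stop",(295,195),(164,235)),("bin",(379,336),(393,232))]:
    x,e=tri([(S,a),(T,b)]);print(n,x.round(4),np.round(e,1))
for n,z in [("scene",0),("top",0)]:
    im=cv2.imread(f"pics/{n}0.png")
    p=(330,290) if n=="scene" else (290,240)
    crop(im,*((340,270) if n=="scene" else (300,250)),200,150,4,f"pics/{n}c.png")
im=cv2.imread("pics/top0.png");crop(im,200,235,160,120,5,"pics/topd.png")
im=cv2.imread("pics/scene0.png");crop(im,310,215,160,120,5,"pics/scened.png")
for t in ["vial_2_mid","weight_0_mid","alarm_clock_mid"]:
  for c in ["scene","top"]:
    print(t,c,[(round(d['conf'],2),[round(d['xy'][0]*640),round(d['xy'][1]*480)]) for d in arm.place_of(c,t)])
E
```

```text
handle [0.5008 0.0387 0.0712] [0.5 0.5]
rim [ 0.5641 -0.0297  0.0032] [2.3 2.3]
handleB [ 0.6012 -0.4819  0.0701] [1. 1.]
rimB [ 0.5328 -0.5384  0.0117] [3.1 3.1]
stop [0.6609 0.2649 0.0094] [0.8 0.8]
bin [ 0.6111 -0.3039 -0.001 ] [1.1 1.1]
pics/scenec.png 240 195 4
pics/topc.png 200 175 4
pics/topd.png 120 175 5
pics/scened.png 230 155 5
vial_2_mid scene []
vial_2_mid top [(0.47, [247, 220])]
weight_0_mid scene [(0.61, [267, 317])]
weight_0_mid top [(0.53, [352, 320])]
alarm_clock_mid scene [(0.78, [329, 200]), (0.62, [277, 238])]
alarm_clock_mid top [(0.61, [211, 207])]
```

View pics/topc.png

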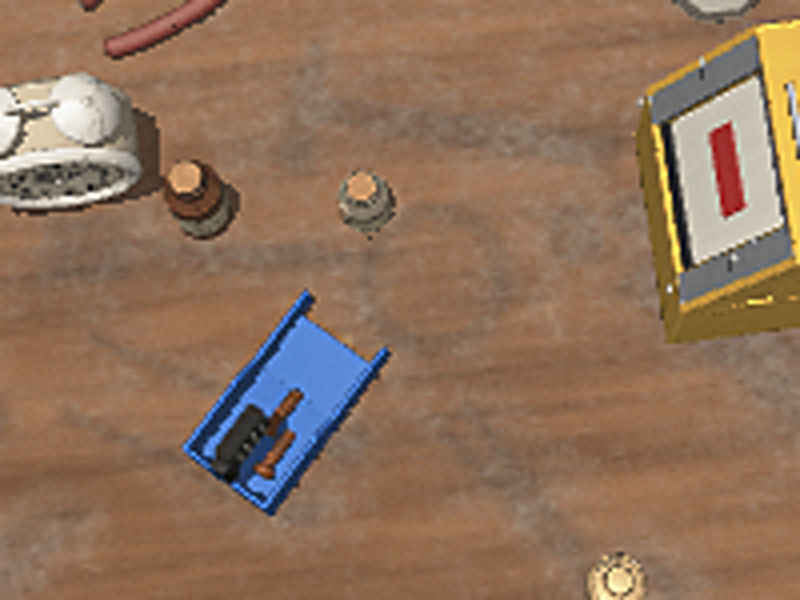

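View pics/scenec.png

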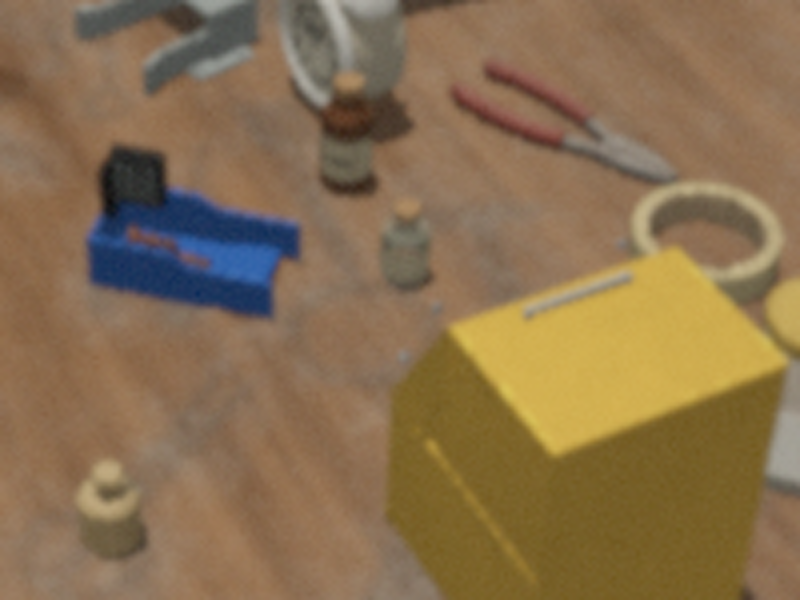

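View pics/topd.png

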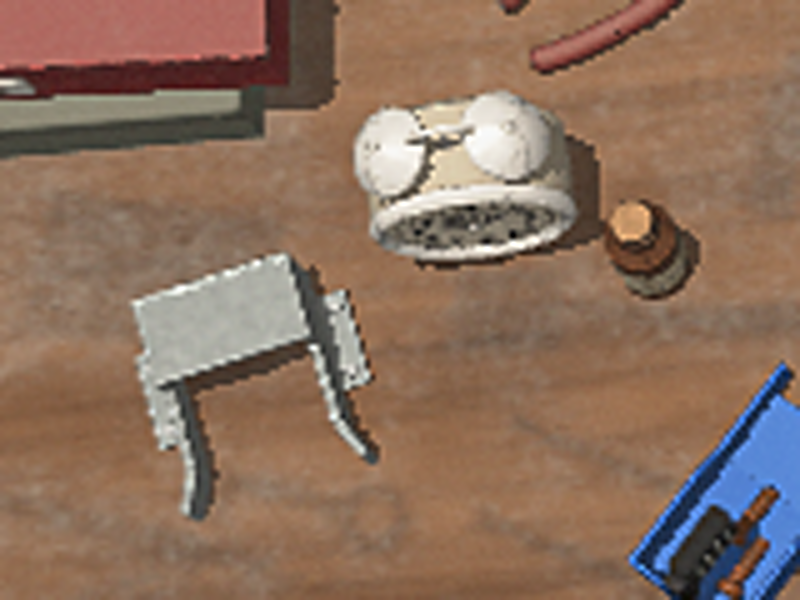

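View pics/scened.png

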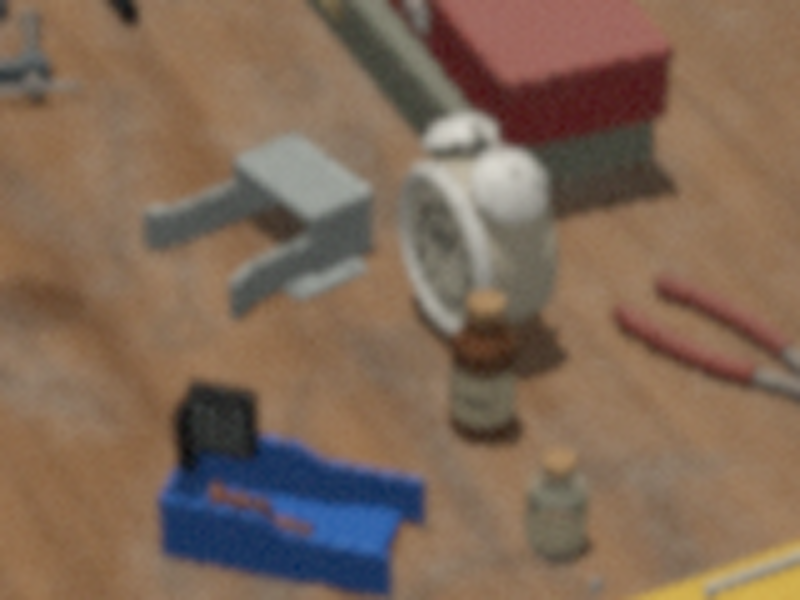

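```bash
cat > fit.py <<'E'
from h import *
from scipy.optimize import least_squares
S=cam("scene");T=cam("top")
tc=lambda p:(200+p[0]/4,175+p[1]/4); sc=lambda p:(240+p[0]/4,195+p[1]/4)
td=lambda p:(120+p[0]/5,175+p[1]/5); sd=lambda p:(230+p[0]/5,155+p[1]/5)
def fit(name,obs,x0,hw=False):
    def res(p):
        r=[]
        for c,uv,P in obs:
            P=np.array(P,float)
            if hw: P[1]*=p[4]
            r.append(proj(c,pose(p[0],p[1],p[2],[P/1000],p[3]))[0]-uv)
        return np.ravel(r)
    s=least_squares(res,x0,loss='soft_l1');print(name,s.x.round(4),'yaw',np.degrees(s.x[2]).round(2));print(res(s.x).reshape(-1,2).round(1).tolist());return s.x
cup=fit("cup",[(T,tc((306,292)),(67,31,30)),(T,tc((388,350)),(67,-31,30)),(T,tc((185,445)),(-55,31,38)),(T,tc((270,515)),(-55,-31,38)),
 (S,sc((298,225)),(67,31,30)),(S,sc((275,275)),(67,-31,30)),(S,sc((92,237)),(-55,-31,38)),(S,sc((93,283)),(-55,-31,0)),(S,sc((272,313)),(67,-31,0)),
 (S,(272,236),(-30,0,70)),(T,(257,285),(-30,0,70))],[.52,.02,-.8,0])
binp=fit("bin",[(T,tc((640,102)),(-75,68,95)),(T,tc((668,290)),(-75,-68,95)),(T,tc((668,342)),(-75,-68,0)),(T,(432,177),(75,68,188)),(T,(441,238),(75,-68,188)),
 (S,sc((448,328)),(-22,-68,188)),(S,sc((680,247)),(-22,68,188)),(S,sc((558,455)),(75,-68,188)),(S,sc((787,360)),(75,68,188)),(S,sc((392,397)),(-75,-68,95)),(S,sc((390,515)),(-75,-68,0))],[.61,-.30,-1.5,0])
dock=fit("dock",[(T,td((133,303)),(40,40,42)),(T,td((288,255)),(40,-40,42)),(T,td((312,340)),(-5,-40,42)),(T,td((160,385)),(-5,40,42)),
 (S,sd((293,135)),(40,40,42)),(S,sd((370,185)),(40,-40,42)),(S,sd((310,222)),(-5,-40,42)),(S,sd((237,160)),(-5,40,42))],[.63,.26,.2,0,1],True)
x,y=tri([(S,(329,200)),(T,(211,207))]);print('clock',x,y)
x,y=tri([(S,(267,317)),(T,(352,320))]);print('weight',x,y)
for n,p in(("vial2cork",td((632,222))),):print(n,atz(T,p,.084))
for n,p in(("vial1cork",tc((363,187))),):print(n,atz(T,p,.056))
E
python3 fit.py
```

```text
cup [ 0.5235  0.0093 -0.7113  0.0024] yaw -40.75
[[-0.2, -0.8], [0.1, -1.0], [-0.4, 1.6], [-0.4, -1.0], [0.1, -1.9], [-0.8, 1.2], [-2.4, -0.5], [-1.8, -0.6], [-0.0, 0.8], [1.7, 1.8], [4.2, -0.3]]
bin [ 0.6164 -0.2993 -1.5569 -0.0081] yaw -89.2
[[0.3, -3.9], [1.4, 4.8], [-2.1, -0.3], [-0.9, -1.3], [0.8, -2.7], [0.1, -0.1], [-0.7, 0.6], [-1.8, 0.2], [0.6, 1.6], [-0.2, -0.7], [-1.1, -0.3]]
dock [ 0.6254  0.252   0.2203 -0.0047  0.9503] yaw 12.62
[[0.6, -0.4], [-0.1, -0.5], [-0.1, -0.5], [-0.2, 0.4], [0.1, -0.0], [0.1, 1.3], [-0.5, -0.7], [-1.2, 0.1]]
clock [0.70588604 0.13497163 0.05935768] [np.float64(1.8374465296148192), np.float64(1.8374465296146965)]
weight [ 0.40127029 -0.17294733  0.02915038] [np.float64(0.13067906406690388), np.float64(0.130679064066842)]
vial2cork [0.65685711 0.0498306  0.084     ]
vial1cork [ 0.64787205 -0.05261117  0.056     ]
```

```bash
cat > ov.py <<'E'
from h import *
def box(x0,x1,y0,y1,z0,z1):
    v=[(x,y,z) for x in(x0,x1) for y in(y0,y1) for z in(z0,z1)]
    return [(v[i],v[j]) for i in range(8) for j in range(i+1,8) if sum(a!=b for a,b in zip(v[i],v[j]))==1]
def prism(poly,y0,y1):
    L=[];n=len(poly)
    for i in range(n):
        a,b=poly[i],poly[(i+1)%n]
        for y in(y0,y1):L.append(((a[0],y,a[1]),(b[0],y,b[1])))
        L.append(((a[0],y0,a[1]),(a[0],y1,a[1])))
    return L
CUP=prism([(-55,0),(15,0),(67,8),(67,30),(15,38),(-55,38)],-31,31)+box(-48,-12,-6,6,50,90)
BIN=prism([(-75,0),(75,0),(75,188),(-22,188),(-75,95)],-68,68)+[((-75,-45,95),(-22,-45,186)),((-75,45,95),(-22,45,186))]
DOCK=box(-5,40,-38,38,37,42)+box(-46,35,-34,34,0,26)
def draw(img,c,L,p,col,k,u0,v0):
    for a,b in L:
        uv=proj(c,pose(p[0],p[1],p[2],np.array([a,b])/1000,p[3] if len(p)>3 else 0));uv=((uv-[u0,v0]+.5)*k).astype(int)
        cv2.line(img,tuple(map(int,uv[0])),tuple(map(int,uv[1])),col,1,cv2.LINE_AA)
def over(img,c,items,u0,v0,w,h,k,name):
    im=cv2.resize(img[v0:v0+h,u0:u0+w],None,fx=k,fy=k,interpolation=cv2.INTER_CUBIC)
    for L,p,col in items: draw(im,c,L,p,col,k,u0,v0)
    cv2.imwrite(name,im)
E
python3 - <<'E'
from ov import *
cup=[.5235,.0093,-.7113,0];b=[.6164,-.2993,-1.5569,0];d=[.6254,.252,.2203,0]
it=[(CUP,cup,(0,255,0)),(BIN,b,(255,0,255)),(DOCK,d,(0,0,255))]
t=cv2.imread("pics/top0.png");s=cv2.imread("pics/scene0.png")
over(t,cam("top"),it,140,150,320,170,2.5,"pics/o1.png")
over(t,cam("top"),it,240,235,80,80,7,"pics/o3.png")
over(s,cam("scene"),it,240,170,220,200,3,"pics/o2.png")
E
```

```text
(no output)
```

View pics/o1.png

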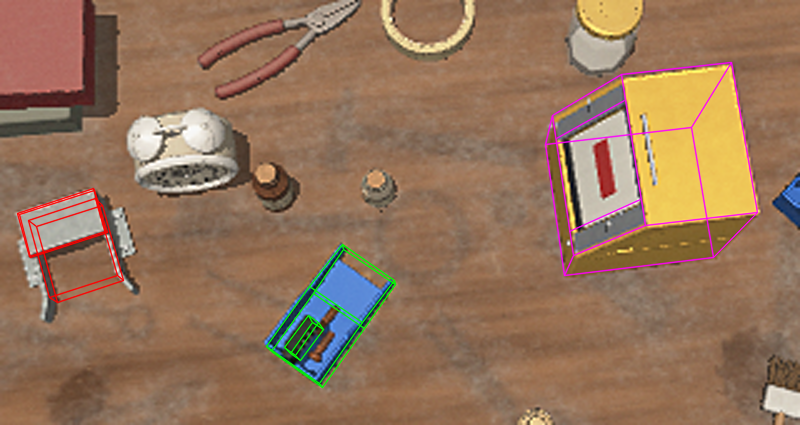

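View pics/o3.png

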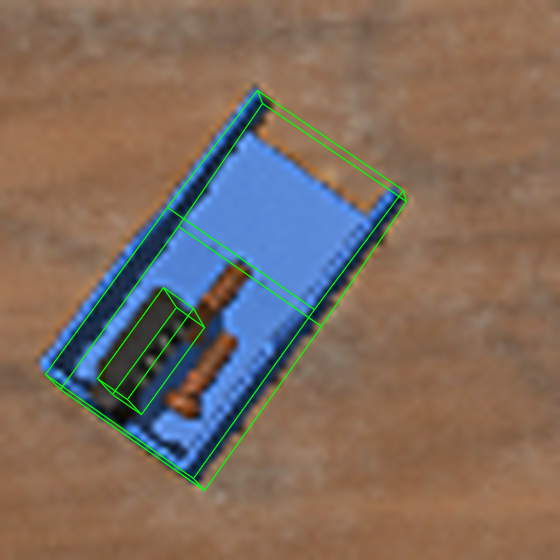

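View pics/o2.png

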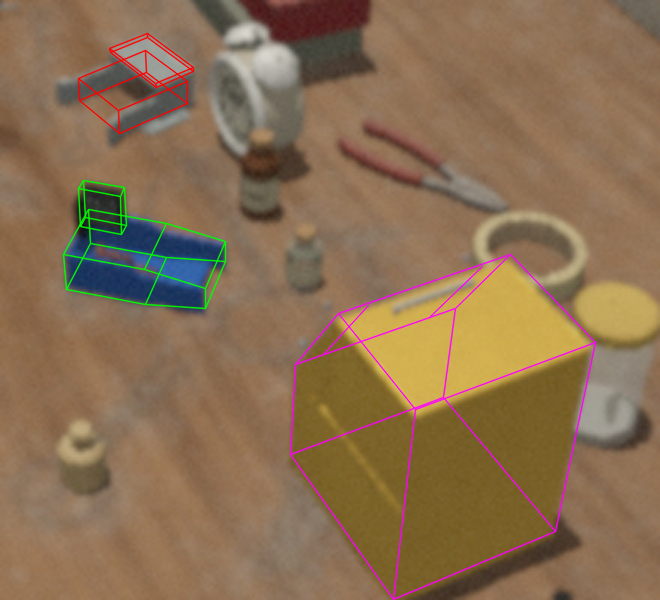

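Request:
step_arm(
  gripper=[60, 60, 60, 60, 60, 60, 60, 60],
  xyz=[
    [-15, -15, 0],
    [-42, -43, 0],
    [-70, -72, 0],
    [-98, -101, 0],
    [-126, -130, 0],
    [-154, -159, 0],
    [-182, -188, 0],
    [-210, -217, 0],
  ],
  roll=[2, 6, 10, 14, 18, 21, 24, 25.3],
)

```text
time: 1.92
ee_pos: [0.3185, 0.3597, 0.219]
tcp_rot: [0.0, 0.349, 0.937, 0.0]
force: [1.5, -0.7, 0.2]
grip_width: 0.0559
```

Request:
step_arm(
  gripper=[45, 45, 45, 45, 45, 45, 45, 45],
  xyz=[
    [-30, -11, 0],
    [-68, -25, 5],
    [-106, -40, 15],
    [-144, -54, 25],
    [-182, -69, 35],
    [-220, -83, 45],
    [-258, -98, 55],
    [-290, -110, 60],
  ],
  roll=[0, 0, 0, 0, 0, 0, 0, 0],
)

```text
time: 2.58
ee_pos: [0.4663, 0.0859, 0.1581]
tcp_rot: [-0.0, 0.349, 0.937, -0.0]
force: [1.8, -0.2, -0.4]
grip_width: 0.0423
```

Request:
step_arm(
  gripper=[45, 45, 45, 45],
  xyz=[
    [-30, -11, 0],
    [-50, -19, 0],
    [-55, -20, 0],
    [-55, -20, 0],
  ],
  roll=[0, 0, 0, 0],
)

```text
time: 2.92
ee_pos: [0.4951, 0.036, 0.1588]
tcp_rot: [0.0, 0.35, 0.937, -0.0]
force: [0.0, 1.0, -0.0]
grip_width: 0.0419
```

```bash
python3 - <<'E'
from ov import *
s=arm.get_state();print(s['ee_pos'],s['tcp_rot'],s['force'],s['qpos'].round(2))
im=arm.read_camera("wrist")[:,:,::-1].copy()
c=cam("wrist",s)
cup=[.5235,.0093,-.7113,0]
over(im,c,[(CUP,cup,(0,255,0))],0,0,640,480,1.25,"pics/w1.png")
cv2.imwrite("pics/w1raw.png",im)
for t in ["cup_handle","cup_rim","bolt_0_mid"]: print(t,[(round(d['conf'],2),d['xy'][0]*640,d['xy'][1]*480) for d in arm.place_of("wrist",t)])
print(proj(c,pose(*cup[:3],np.array([[-30,0,70],[55,0,8]])/1000)))
E
```

```text
[0.49510239 0.03604687 0.15876884] [ 4.79233837e-04  3.49954680e-01  9.36766506e-01 -7.30274917e-05] [ 0.03886072  0.98212126 -0.00970549] [-0.24  0.46  0.18  1.94 -0.11  0.75  0.86]
cup_handle [(0.73, 319.808, 261.696)]
cup_rim [(0.67, 316.608, 337.10400000000004)]
bolt_0_mid [(0.85, 306.88, 246.91199999999998)]
[[316.17267182 259.73231743]
 [317.65450042 337.33721203]]
```

View pics/w1.png

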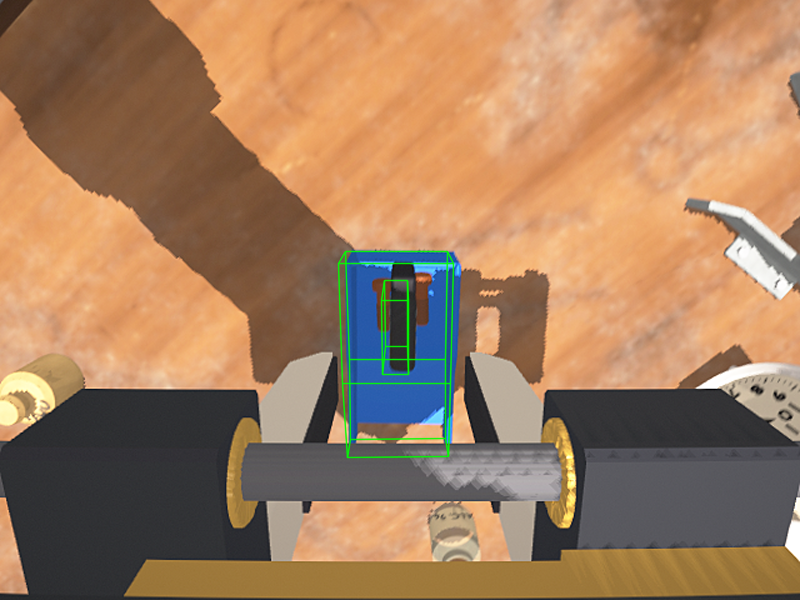

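```bash
python3 - <<'E'
from h import *
crop(cv2.imread("pics/w1raw.png"),320,275,150,180,4,"pics/w1z.png")
E
```

```text
pics/w1z.png 245 185 4
```

View pics/w1z.png

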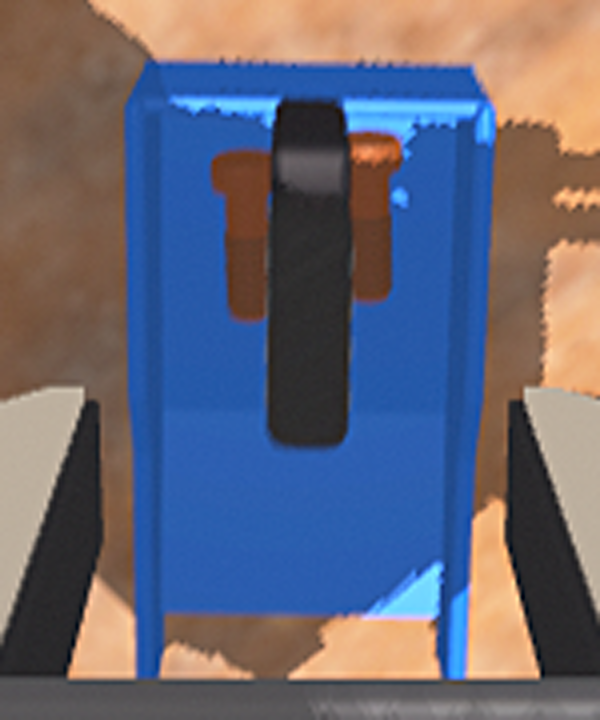

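```bash
cat > /tmp/a.py <<'E'
from h import *
from scipy.optimize import least_squares
s=arm.get_state();c=cam("wrist",s)
o=[((127,103),(-55,-31,38)),((495,103),(-55,31,38)),((148,62),(-55,-31,0)),((473,67),(-55,31,0)),((160,612),(55,-28,8)),((438,612),(55,28,8)),((308,445),(-12,0,90))]
P=np.array([b for a,b in o])/1000;U=np.array([a for a,b in o])/4+[245,185]
f=lambda p:(proj(c,pose(p[0],p[1],p[2],P,p[3]))-U).ravel()
r=least_squares(f,[.5235,.0093,-.7113,0]);print(r.x,np.degrees(r.x[2]),f(r.x).reshape(-1,2).round(1).tolist())
p=r.x;g=pose(*p[:3],[[-.038,0,0]])[0];print("grip",g)
Rm=quat(s['tcp_rot']);print("delta tool mm",(Rm.T@(np.array([g[0],g[1],.0455])-s['ee_pos'])*1000).round(1))
E
python3 /tmp/a.py
```

```text
[ 0.52414907  0.01573247 -0.72434386 -0.00149255] -41.501845934718226 [[0.2, -1.2], [-0.4, 0.2], [-0.2, -0.1], [-0.2, -0.1], [0.6, -1.5], [0.2, -0.5], [-0.1, 2.5]]
grip [0.49568957 0.04091295 0.        ]
delta tool mm [ -1.1   2.2 113.1]
```

Request:
step_arm(
  gripper=[45, 45, 45, 45, 45, 45],
  xyz=[
    [-1, 2, 20],
    [-1, 2, 55],
    [-1, 2, 85],
    [-1, 2, 105],
    [-1, 2, 113],
    [-1, 2, 113],
  ],
  roll=[0.5, 0.5, 0.5, 0.5, 0.5, 0.5],
)

```text
time: 3.62
ee_pos: [0.4947, 0.0398, 0.0442]
tcp_rot: [-0.002, 0.351, 0.936, -0.001]
force: [0.4, 0.1, 0.7]
grip_width: 0.0419
```

Request:
step_arm(
  gripper=[0, 0, 0, 0, 0, 0, 0],
  xyz=[
    [0, 0, 0],
    [0, 0, 0],
    [0, 0, 0],
    [0, 0, 0],
    [0, 0, 0],
    [0, 0, 0],
    [0, 0, 0],
  ],
  roll=[0, 0, 0, 0, 0, 0, 0],
  squeeze=40,
)

```text
time: 4.2
ee_pos: [0.4965, 0.0384, 0.0465]
tcp_rot: [0.0, 0.352, 0.936, 0.0]
force: [-0.8, -0.0, 6.8]
grip_width: 0.0118
```

```bash
python3 - <<'E'
from ov import *
s=arm.get_state();print(s['ee_pos'],s['tcp_rot'],s['force'],s['grip_width'],s['ft_torque'])
im=arm.read_camera("wrist")[:,:,::-1].copy()
cv2.imwrite("pics/w2.png",im)
E
```

```text
[0.49649897 0.03835191 0.04645287] [2.99349335e-04 3.52426505e-01 9.35839436e-01 1.35910458e-04] [-8.14857792e-01 -5.12237502e-03  6.81498751e+00] 0.011804869182359417 [-0.20652106  0.36123552  0.06437495]
```

View pics/w2.png

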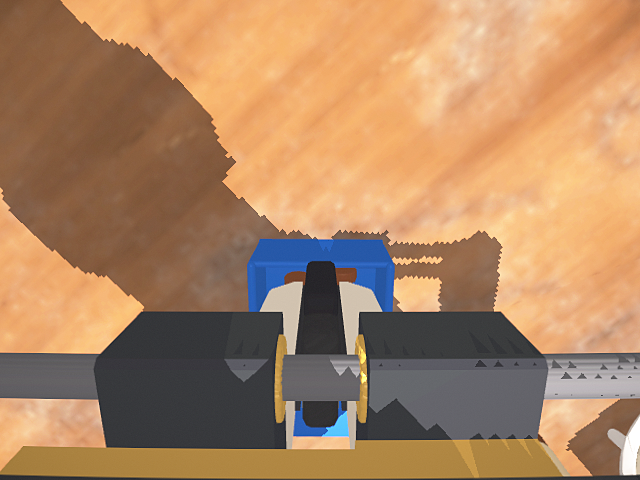

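Request:
step_arm(
  gripper=[0, 0, 0, 0, 0, 0, 0, 0],
  xyz=[
    [0, 0, -4],
    [0, 0, -12],
    [0, 0, -25],
    [0, 0, -42],
    [0, 0, -60],
    [0, 0, -80],
    [0, 0, -98],
    [0, 0, -112],
  ],
  roll=[0, 0, 0, 0, 0, 0, 0, 0],
)

```text
time: 4.92
ee_pos: [0.4964, 0.0386, 0.1593]
tcp_rot: [0.001, 0.352, 0.936, 0.0]
force: [0.8, -0.5, -1.8]
grip_width: 0.0115
```

```bash
python3 - <<'E'
from ov import *
s=arm.get_state();print(s['ee_pos'],s['tcp_rot'],s['force'],s['grip_width'],s['ft_torque'])
for n in ["wrist","scene"]: cv2.imwrite(f"pics/{n}3.png",arm.read_camera(n)[:,:,::-1])
Rm=quat(s['tcp_rot']);print((Rm.T@(np.array([.615,-.09,.16])-s['ee_pos'])*1000).round(1))
im=cv2.imread("pics/scene3.png");crop(im,290,230,200,150,4,"pics/s3.png")
E
```

```text
[0.49642206 0.03857394 0.15934715] [5.07684165e-04 3.52295563e-01 9.35888609e-01 3.00178626e-04] [ 0.75911397 -0.47786102 -1.81533492] 0.011546639287295537 [ 0.00288183  0.02826768 -0.05306101]
[-173.9  -18.5   -0.5]
pics/s3.png 190 155 4
```

View pics/s3.png

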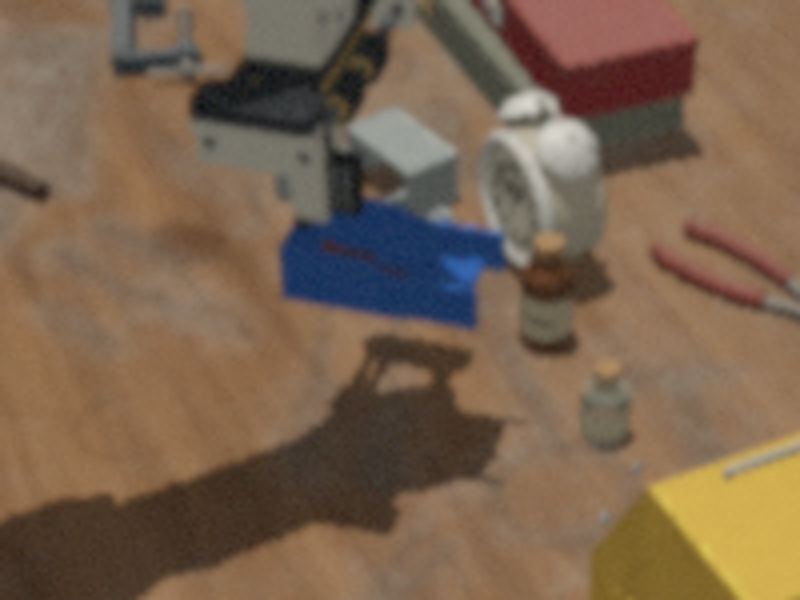

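Request:
step_arm(
  gripper=[0, 0, 0, 0, 0, 0, 0, 0],
  xyz=[
    [-6, -1, 0],
    [-20, -2, 0],
    [-42, -4, 0],
    [-68, -7, 0],
    [-94, -10, 0],
    [-120, -13, 0],
    [-140, -15, 0],
    [-152, -17, 0],
  ],
  roll=[2, 7, 13, 20, 27, 34, 40, 44],
)

```text
time: 5.68
ee_pos: [0.6001, -0.0775, 0.1557]
tcp_rot: [0.0, 0.68, 0.733, -0.001]
force: [-0.9, 0.6, -2.3]
grip_width: 0.0117
```

```bash
python3 - <<'E'
from ov import *
s=arm.get_state();print(s['ee_pos'],s['tcp_rot'],s['force'],s['grip_width'],s['qpos'].round(2))
for n in ["wrist","scene","top"]:
  cv2.imwrite(f"pics/{n}4.png",arm.read_camera(n)[:,:,::-1])
b=[.6164,-.2993,-1.5569,0];im=cv2.imread("pics/wrist4.png")
over(im,cam("wrist",s),[(BIN,b,(255,0,255))],0,0,640,480,1.25,"pics/w4o.png")
over(cv2.imread("pics/top4.png"),cam("top"),[(BIN,b,(255,0,255))],240,150,220,150,3.6,"pics/t4o.png")
for t in ["bin_inlet","bin"]: print(t,[(round(d['conf'],2),d['xy'][0]*640,d['xy'][1]*480) for d in arm.place_of("wrist",t)])
E
```

```text
[ 0.60006228 -0.07745038  0.15574919] [ 1.42127908e-04  6.80359486e-01  7.32877113e-01 -1.44463996e-03] [-0.9098685   0.61154508 -2.26630501] 0.011675032996478922 [-0.15  0.64  0.4   1.65 -0.29  0.92  0.43]
bin_inlet []
bin []
```

View pics/w4o.png

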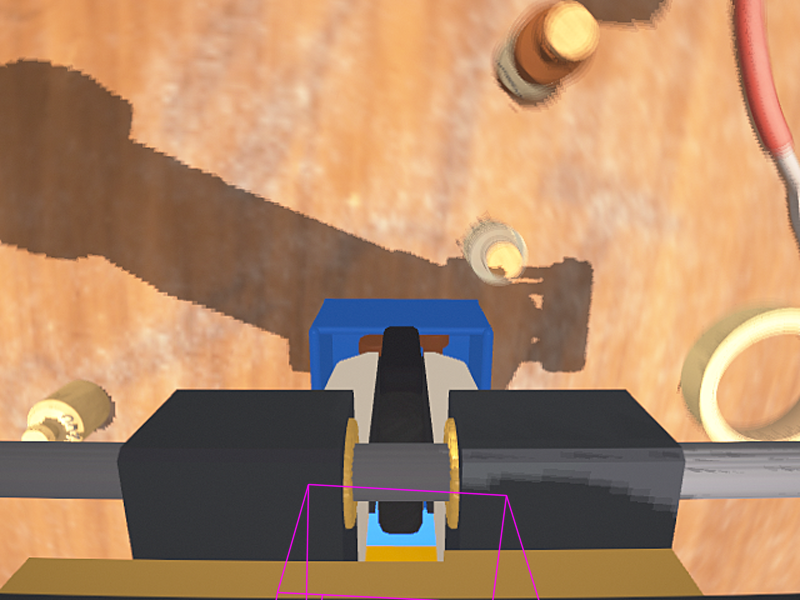

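View pics/t4o.png

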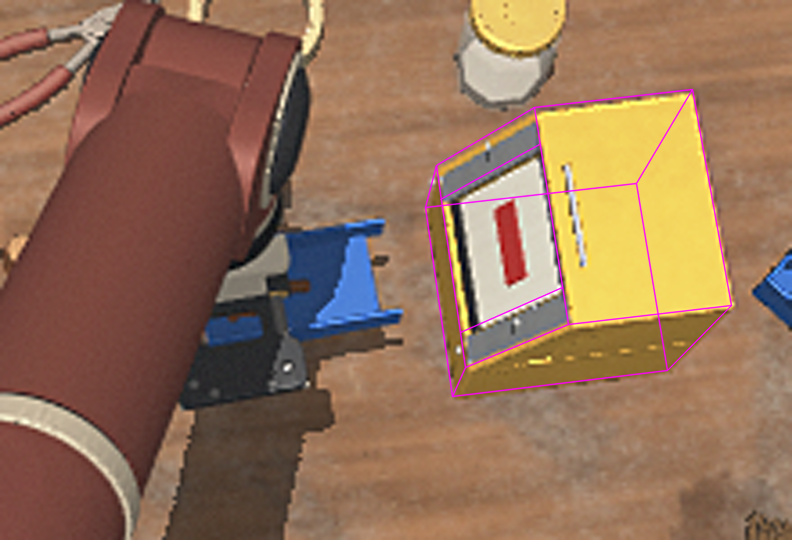

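```bash
python3 - <<'E'
from ov import *
T=cam("top");q=lambda u,v:(240+u/3.6,150+v/3.6)
L=atz(T,q(383,224),.140);R_=atz(T,q(400,315),.140);print(L,R_,(L+R_)/2,np.degrees(np.arctan2(-(L-R_)[0],(L-R_)[1])), np.linalg.norm(L-R_))
print("sill",atz(T,q(470,365),.095),atz(T,q(437,167),.095),'model',pose(.6164,-.2993,-1.5569,np.array([[-75,-68,95],[-75,68,95],[-49,0,140]])/1000))
E
```

```text
[ 0.63348416 -0.18140933  0.14      ] [ 0.5743653  -0.18499305  0.14      ] [ 0.60392473 -0.18320119  0.14      ] -86.5310348250449 0.05922737354367562
sill [ 0.54749662 -0.22944401  0.095     ] [ 0.68105167 -0.22487832  0.095     ] model [[ 0.54736437 -0.22525216  0.095     ]
 [ 0.68335124 -0.22336232  0.095     ]
 [ 0.6157191  -0.25030473  0.14      ]]
```

Request:
step_arm(
  gripper=[0, 0, 0, 0, 0, 0, 0, 0],
  xyz=[
    [0, 5, -2],
    [-2, 12, -5],
    [-10, 16, -6],
    [-25, 15, -6],
    [-42, 14, -6],
    [-58, 13, -6],
    [-74, 12, -6],
    [-90, 11, -6],
  ],
  roll=[1, 2, 3, 3, 3, 3, 3, 3],
)

```text
time: 6.6
ee_pos: [0.6183, -0.1639, 0.164]
tcp_rot: [0.0, 0.696, 0.718, 0.0]
force: [-0.7, 1.0, -2.2]
grip_width: 0.0118
```

```bash
python3 - <<'E'
from ov import *
s=arm.get_state();print(s['ee_pos'],s['tcp_rot'],s['force'],s['grip_width'],s['ft_torque'])
for n in ["scene","top"]:
  cv2.imwrite(f"pics/{n}5.png",arm.read_camera(n)[:,:,::-1])
crop(cv2.imread("pics/top5.png"),370,220,160,120,5,"pics/t5.png")
crop(cv2.imread("pics/scene5.png"),350,260,160,120,5,"pics/s5.png")
E
```

```text
[ 0.61830354 -0.16392304  0.16398835] [4.01271706e-05 6.96355070e-01 7.17697317e-01 4.18680409e-04] [-0.7008596   0.99909115 -2.24933201] 0.011766571522027777 [ 0.27838139  0.0739469  -0.04470848]
pics/t5.png 290 160 5
pics/s5.png 270 200 5
```

View pics/t5.png

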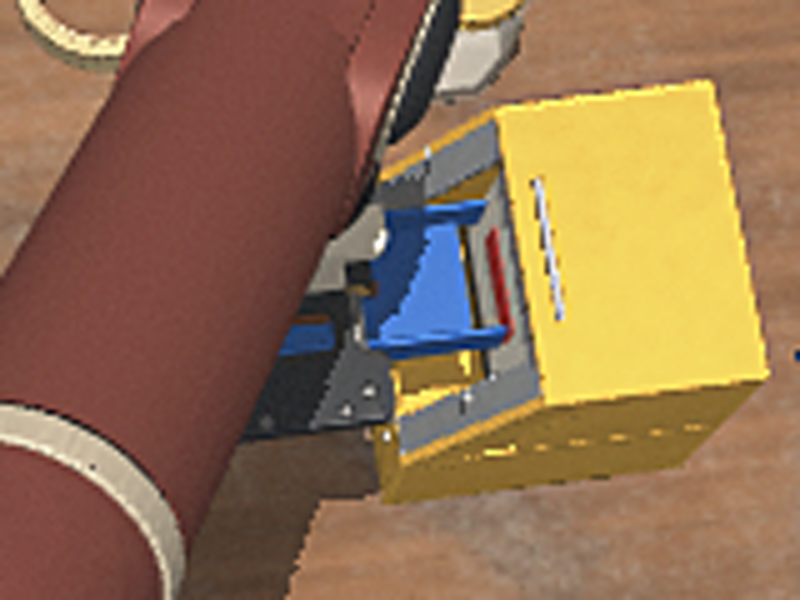

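View pics/s5.png

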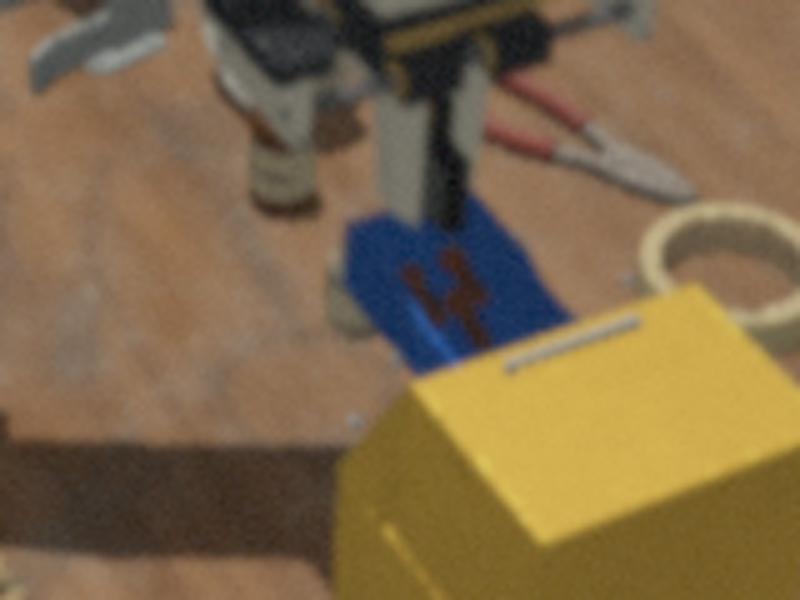

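Request:
step_arm(
  gripper=[0, 0, 0, 0, 0],
  xyz=[
    [-8, 0, 0],
    [-17, 0, -1],
    [-26, 0, -2],
    [-33, 0, -3],
    [-33, 0, -3],
  ],
  roll=[0, 0, 0, 0, 0],
)

```text
time: 7.12
ee_pos: [0.6186, -0.1983, 0.1668]
tcp_rot: [0.001, 0.697, 0.717, -0.0]
force: [-0.2, 0.1, -4.0]
grip_width: 0.0119
```

Request:
step_arm(
  gripper=[0, 0],
  xyz=[
    [0, 0, 0],
    [0, 0, 0],
  ],
  roll=[0, 0],
  squeeze=10,
)

```text
time: 7.28
ee_pos: [0.6188, -0.1957, 0.1666]
tcp_rot: [-0.0, 0.696, 0.718, 0.0]
force: [-0.9, 2.2, -2.8]
grip_width: 0.012
```

```bash
cat > snap.py <<'E'
import sys
from ov import *
k=sys.argv[1]
s=arm.get_state();print(s['time'],s['ee_pos'].round(4),s['tcp_rot'].round(3),s['force'].round(2),s['grip_width'].round(4),s['ft_torque'].round(3))
t=arm.read_camera("top")[:,:,::-1];c=arm.read_camera("scene")[:,:,::-1]
cv2.imwrite(f"pics/top_{k}.png",t);cv2.imwrite(f"pics/scene_{k}.png",c)
a=cv2.resize(t[160:280,290:450],None,fx=2.5,fy=2.5,interpolation=2);b=cv2.resize(c[190:310,280:440],None,fx=2.5,fy=2.5,interpolation=2)
cv2.imwrite(f"pics/b_{k}.png",np.hstack([a,b]))
E
python3 snap.py 6
```

```text
Traceback (most recent call last):
  File "snap.py", line 4, in <module>
    s=arm.get_state();print(s['time'],s['ee_pos'].round(4),s['tcp_rot'].round(3),s['force'].round(2),s['grip_width'].round(4),s['ft_torque'].round(3))
                                                                                                     ^^^^^^^^^^^^^^^^^^^^^
AttributeError: 'float' object has no attribute 'round'
```

```bash
sed -i "s/s\['grip_width'\].round(4)/round(s['grip_width'],4)/" snap.py; python3 snap.py 6
```

```text
7.2833 [ 0.6188 -0.1957  0.1666] [-0.     0.696  0.718  0.   ] [-0.88  2.23 -2.8 ] 0.012 [ 0.463  0.103 -0.087]
```

View pics/b_6.png

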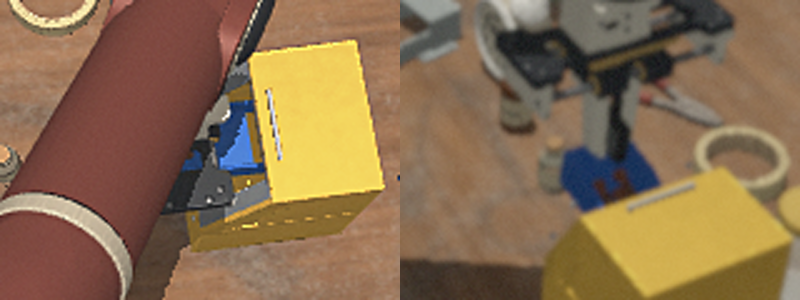

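Request:
step_arm(
  gripper=[0, 0, 0],
  xyz=[
    [0, 0, 0],
    [0, 0, 0],
    [0, 0, 0],
  ],
  roll=[0, 0, 0],
  squeeze=5,
)

```text
time: 7.63
ee_pos: [0.619, -0.1965, 0.1669]
tcp_rot: [0.0, 0.696, 0.718, -0.0]
force: [-0.1, 0.6, -2.5]
grip_width: 0.0118
```

```bash
python3 snap.py 7
```

```text
7.6333 [ 0.619  -0.1965  0.1669] [ 0.     0.696  0.718 -0.   ] [-0.1   0.61 -2.52] 0.0118 [ 0.189  0.031 -0.021]
```

View pics/b_7.png

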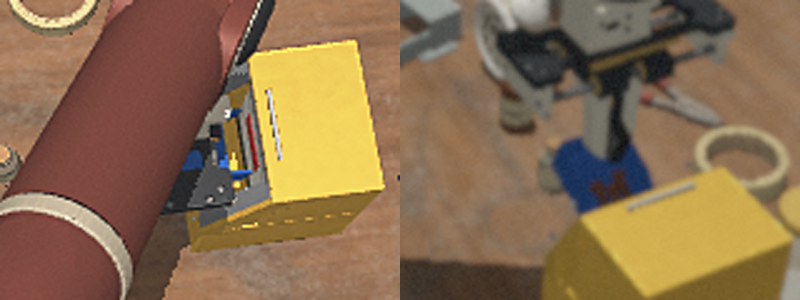

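```bash
python3 - <<'E'
from h import *
a=cv2.imread("pics/top_7.png");b=cv2.imread("pics/scene_7.png")
crop(a,390,220,100,75,8,"pics/t7.png");crop(b,350,250,100,75,8,"pics/s7.png")
E
```

```text
pics/t7.png 340 182 8
pics/s7.png 300 212 8
```

View pics/t7.png

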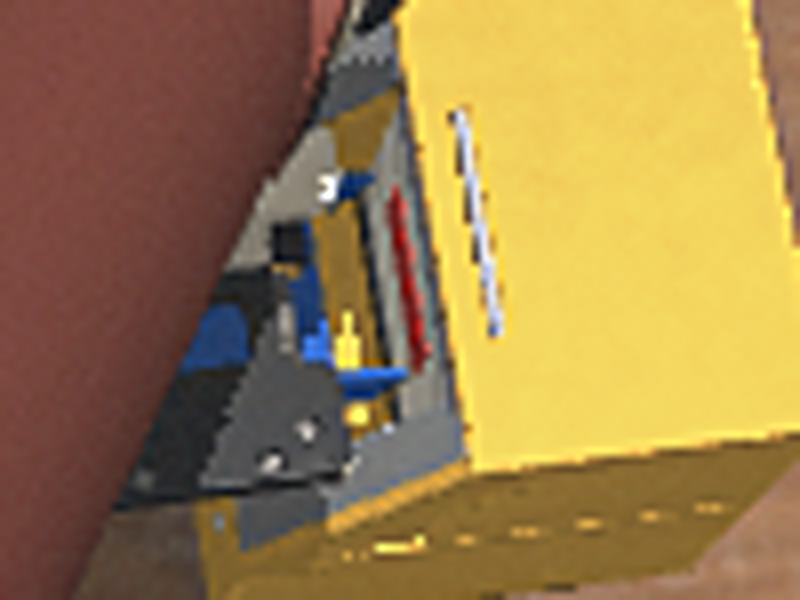

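View pics/s7.png

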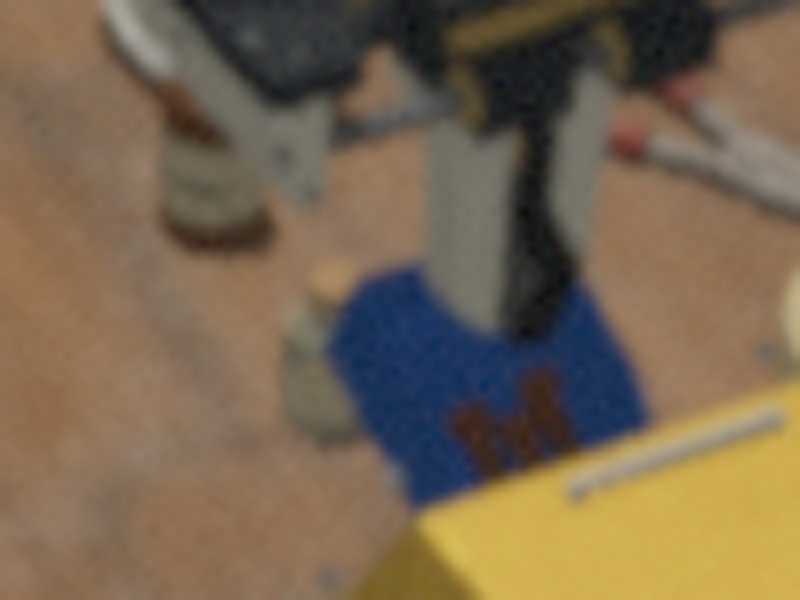

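Request:
step_arm(
  gripper=[0, 0, 0, 0, 0, 0, 0, 0],
  xyz=[
    [-4, 0, -5],
    [-9, 0, -10],
    [-14, 0, -15],
    [-19, 0, -20],
    [-24, 0, -25],
    [-30, 0, -30],
    [-36, 0, -34],
    [-40, 0, -37],
  ],
  roll=[0, 0, 0, 0, 0, 0, 0, 0],
)

```text
time: 8.4
ee_pos: [0.62, -0.2377, 0.2045]
tcp_rot: [0.001, 0.697, 0.717, -0.0]
force: [-0.1, 1.0, -0.8]
grip_width: 0.0122
```

```bash
python3 snap.py 8; python3 - <<'E'
from h import *
a=cv2.imread("pics/top_8.png");b=cv2.imread("pics/scene_8.png")
f=lambda i,u,v:cv2.resize(i[v:v+75,u:u+60],None,fx=6.5,fy=6.5,interpolation=2)
cv2.imwrite("pics/z8.png",np.hstack([f(a,360,182),f(b,320,212)]))
E
```

```text
8.4 [ 0.62   -0.2377  0.2045] [ 0.001  0.697  0.717 -0.   ] [-0.06  0.98 -0.82] 0.0122 [ 0.178  0.083 -0.04 ]
```

View pics/z8.png

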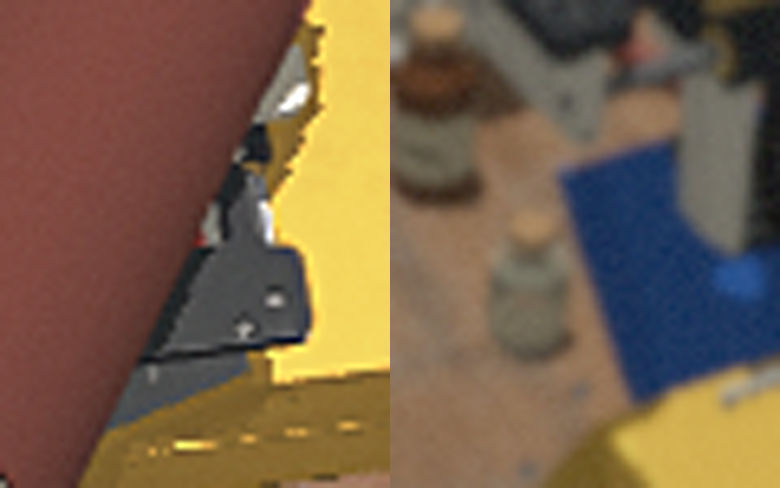

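```bash
python3 - <<'E'
from h import *
b=cv2.imread("pics/scene_8.png")
crop(b,360,250,120,90,6,"pics/s8.png")
print([(round(d['conf'],2),d['xy'][0]*640,d['xy'][1]*480) for d in arm.place_of("scene","bolt_0_mid")])
s=arm.get_state();cv2.imwrite("pics/w8.png",arm.read_camera("wrist")[:,:,::-1])
E
```

```text
pics/s8.png 300 205 6
[]
```

View pics/s8.png

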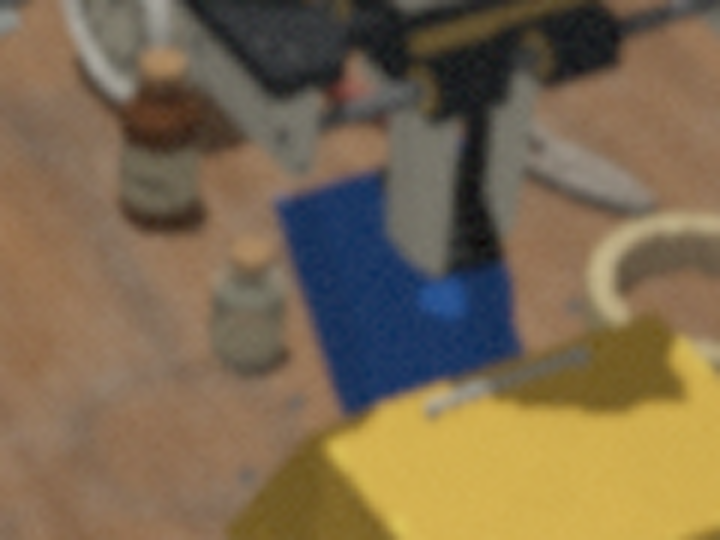

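View pics/w8.png

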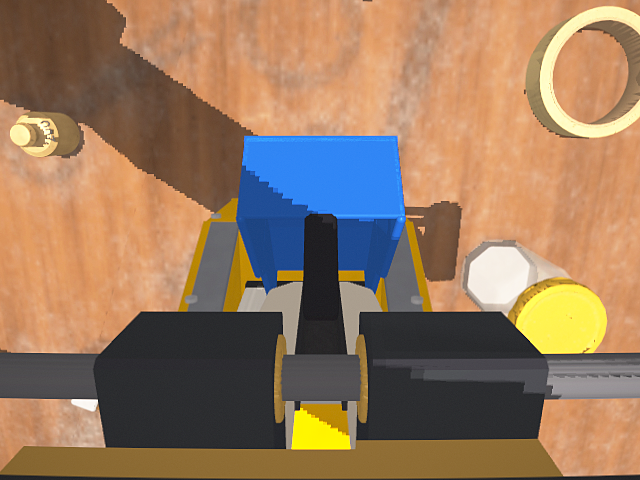

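```bash
python3 - <<'E'
from h import *
crop(cv2.imread("pics/w8.png"),320,220,180,135,4.4,"pics/w8z.png")
E
```

```text
pics/w8z.png 230 152 4.4
```

View pics/w8z.png

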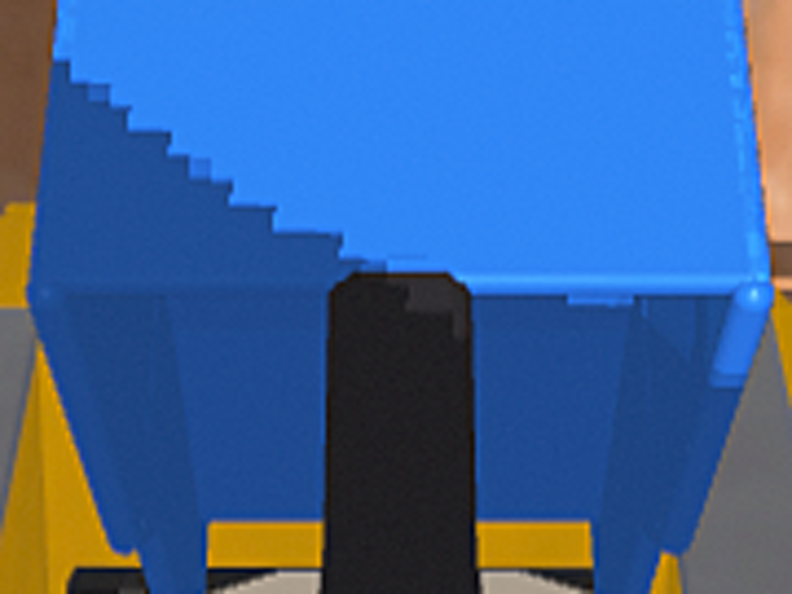

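```bash
cat > tilt.py <<'E'
from h import *
from scipy.optimize import least_squares
# cup points(mm) -> tool frame: tool x=-cup x, y=cup y, z=down; pivot at grasp point (tool z -19)
def cup2tool(P,th,gx,gz,dy,yaw=0):
    P=np.asarray(P,float);x=P[:,0]-gx;z=P[:,2]-gz
    X=x*np.cos(th)+z*np.sin(th);Z=-x*np.sin(th)+z*np.cos(th)
    return np.c_[-X,P[:,1]+dy,-19-Z]/1000
def fit(U,P,x0=(.8,-38,64,0)):
    m=arm.camera_model("wrist");H=np.linalg.inv(m['hand_eye']);K=np.array([[m['fx'],0,m['cx']],[0,m['fy'],m['cy']],[0,0,1]]);c=(K,np.array(m['distortion']),H[:3,:3],H[:3,3])
    f=lambda p:(proj(c,cup2tool(P,*p))-U).ravel()
    r=least_squares(f,x0);print("tilt",np.degrees(r.x[0]).round(1),r.x.round(2),f(r.x).reshape(-1,2).round(1).tolist());return r.x
E
python3 - <<'E'
from tilt import *
U=np.array([(40,290),(765,290),(207,520),(592,520)])/4.4+[230,152];U=np.vstack([U,[(246,137),(398,137)]])
fit(U,[(-55,-31,38),(-55,31,38),(55,-28,8),(55,28,8),(-55,-31,0),(-55,31,0)])
E
```

```text
tilt 46.4 [  0.81 -34.07  72.09   0.71] [[-1.5, -1.0], [1.9, -1.1], [-0.7, -0.6], [1.5, -0.6], [0.2, 1.6], [-1.2, 1.5]]
```

Request:
step_arm(
  gripper=[0, 0, 0, 0, 0, 0, 0, 0],
  xyz=[
    [0, 0, 0],
    [-3, 0, -4],
    [3, 0, 0],
    [-3, 0, -4],
    [3, 0, 0],
    [-3, 0, -4],
    [0, 0, -2],
    [0, 0, -2],
  ],
  roll=[0, 0, 0, 0, 0, 0, 0, 0],
  squeeze=20,
)

```text
time: 9.27
ee_pos: [0.62, -0.2362, 0.2056]
tcp_rot: [-0.0, 0.696, 0.718, 0.0]
force: [-0.3, 0.5, -0.4]
grip_width: 0.0117
```

```bash
python3 - <<'E'
from h import *
s=arm.get_state();print(s['ee_pos'],s['force'],s['time']);cv2.imwrite("pics/w9.png",arm.read_camera("wrist")[:,:,::-1])
crop(cv2.imread("pics/w9.png"),320,210,180,135,4.4,"pics/w9z.png")
E
```

```text
[ 0.61998546 -0.23619384  0.20563028] [-0.34740076  0.48783073 -0.40224857] 9.2667
pics/w9z.png 230 142 4.4
```

View pics/w9z.png

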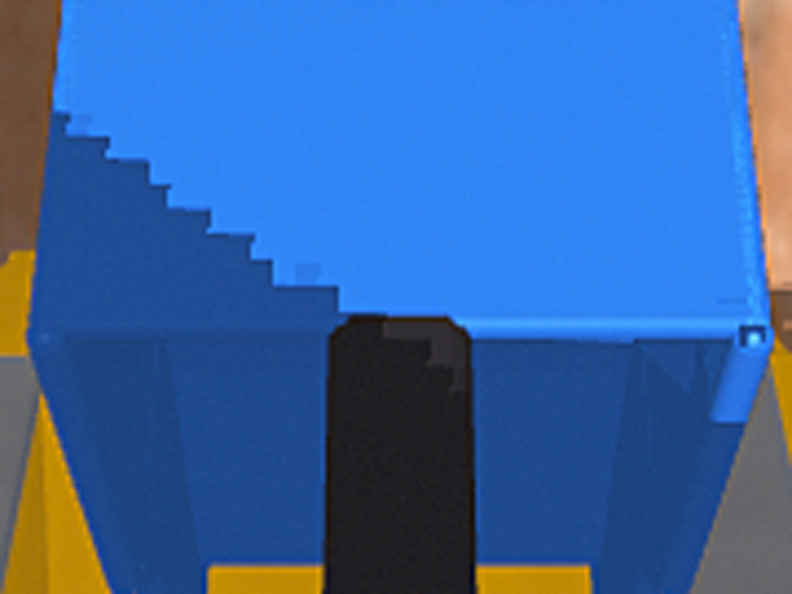

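Request:
step_arm(
  gripper=[0, 0, 0, 0, 0, 0, 0, 0],
  xyz=[
    [8, 0, 0],
    [20, 0, -1],
    [34, 0, -3],
    [50, 0, -6],
    [66, 0, -10],
    [82, 0, -15],
    [96, 0, -20],
    [106, 0, -20],
  ],
  roll=[0, 0, 0, 0, 0, 0, 0, 0],
  squeeze=30,
)

```text
time: 9.98
ee_pos: [0.6177, -0.1272, 0.227]
tcp_rot: [0.001, 0.695, 0.719, 0.001]
force: [0.4, 0.2, -1.3]
grip_width: 0.0116
```

```bash
python3 snap.py 10; python3 - <<'E'
from h import *
a=cv2.imread("pics/top_10.png");b=cv2.imread("pics/scene_10.png")
crop(a,360,220,160,120,5,"pics/t10.png");crop(b,330,230,160,120,5,"pics/s10.png")
s=arm.get_state();cv2.imwrite("pics/w10.png",arm.read_camera("wrist")[:,:,::-1])
for c in ["scene","top","wrist"]:print([(round(d['conf'],2),d['xy'][0]*640,d['xy'][1]*480) for d in arm.place_of(c,"bolt_0_mid")])
E
```

```text
9.9833 [ 0.6177 -0.1272  0.227 ] [0.001 0.695 0.719 0.001] [ 0.39  0.25 -1.29] 0.0116 [-0.114  0.089  0.004]
pics/t10.png 280 160 5
pics/s10.png 250 170 5
[]
[]
[(0.25, 322.11199999999997, 209.424)]
```

View pics/t10.png

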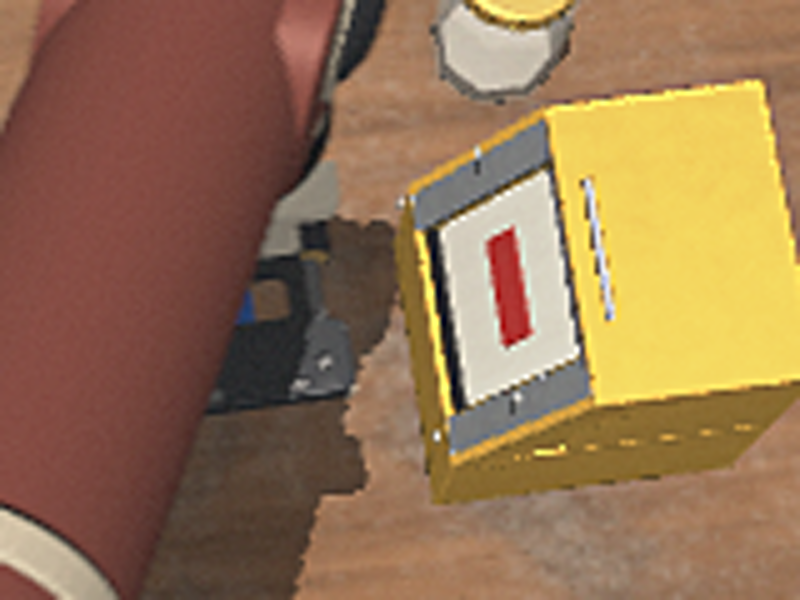

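View pics/s10.png

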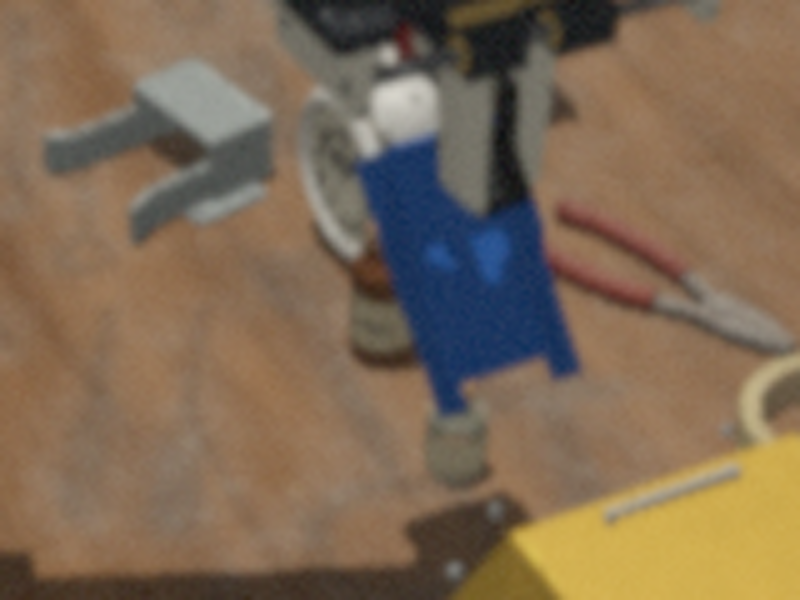

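View pics/w10.png

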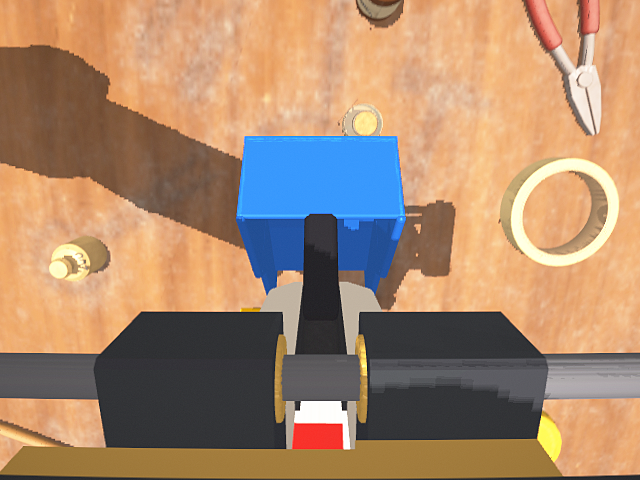

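Request:
step_arm(
  gripper=[0, 0, 0, 0, 0, 0, 0, 0],
  xyz=[
    [12, -2, -3],
    [40, -5, -8],
    [72, -10, -10],
    [106, -14, -10],
    [140, -19, -10],
    [172, -23, -10],
    [195, -27, -10],
    [205, -28, -10],
  ],
  roll=[0, 0, 0, 0, 0, 0, 0, 0],
)

```text
time: 10.95
ee_pos: [0.5813, 0.0795, 0.2354]
tcp_rot: [-0.002, 0.694, 0.72, 0.001]
force: [-0.2, 0.3, -2.3]
grip_width: 0.0114
```

Request:
step_arm(
  gripper=[0, 0, 0],
  xyz=[
    [0, 0, 0],
    [0, 0, 0],
    [0, 0, 0],
  ],
  roll=[0, 0, 0],
)

```text
time: 11.2
ee_pos: [0.583, 0.0705, 0.2359]
tcp_rot: [0.001, 0.698, 0.716, -0.001]
force: [-0.2, -0.7, -1.1]
grip_width: 0.0119
```

```bash
python3 - <<'E'
from ov import *
s=arm.get_state();print(s['time'],s['ee_pos'],s['tcp_rot'],s['qpos'].round(2));im=arm.read_camera("wrist")[:,:,::-1].copy();cv2.imwrite("pics/w11.png",im)
c=cam("wrist",s)
over(im,c,[(DOCK,[.6254,.252,.2203,0],(0,0,255))],0,0,640,480,1.25,"pics/w11o.png")
for t in["dock","dock_stop"]:print([(round(d['conf'],2),d['xy'][0]*640,d['xy'][1]*480,atz(c,(d['xy'][0]*640,d['xy'][1]*480),.008 if 'stop' in t else 0)) for d in arm.place_of("wrist",t)])
T=cam("top")
for u in (100,150,200,250,300): print(u,[atz(T,(u,v),0).round(3) for v in (380,395,405)])
E
```

```text
11.2 [0.58296162 0.07051657 0.23591086] [ 1.07027617e-03  6.97735342e-01  7.16354565e-01 -6.19357894e-04] [-0.43  0.53  0.43  1.6  -0.24  1.07  0.1 ]
[]
[]
100 [array([0.327, 0.431, 0.   ]), array([0.293, 0.431, 0.   ]), array([0.271, 0.431, 0.   ])]
150 [array([0.315, 0.314, 0.   ]), array([0.281, 0.315, 0.   ]), array([0.258, 0.316, 0.   ])]
200 [array([0.302, 0.197, 0.   ]), array([0.268, 0.199, 0.   ]), array([0.246, 0.2  , 0.   ])]
250 [array([0.29, 0.08, 0.  ]), array([0.256, 0.083, 0.   ]), array([0.234, 0.084, 0.   ])]
300 [array([ 0.277, -0.037,  0.   ]), array([ 0.244, -0.033,  0.   ]), array([ 0.222, -0.031,  0.   ])]
```

View pics/w11o.png

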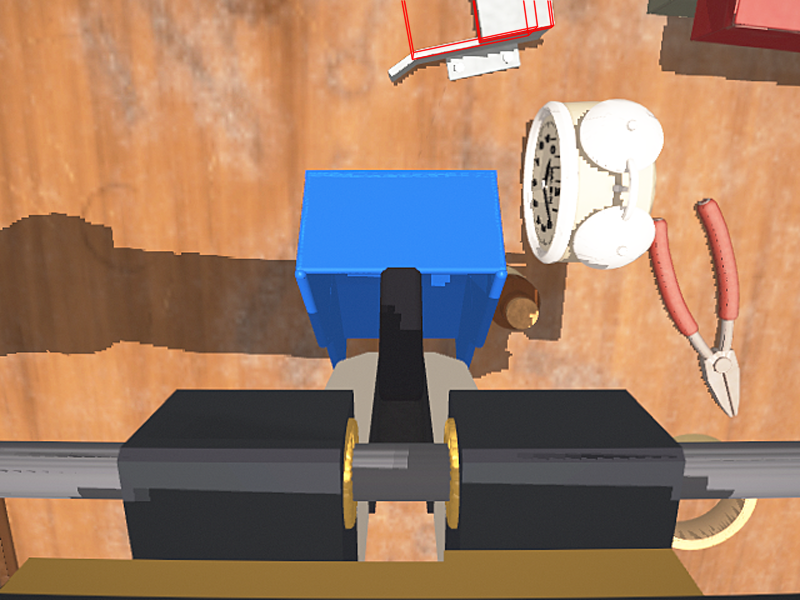

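Request:
step_arm(
  gripper=[0, 0, 0, 0, 0, 0],
  xyz=[
    [12, -4, 0],
    [38, -15, 0],
    [62, -26, 0],
    [78, -34, 0],
    [82, -36, 0],
    [82, -36, 0],
  ],
  roll=[0, 0, 0, 0, 0, 0],
)

```text
time: 11.85
ee_pos: [0.5433, 0.1566, 0.2356]
tcp_rot: [-0.0, 0.695, 0.719, 0.0]
force: [0.5, 0.9, -2.5]
grip_width: 0.0118
```

```bash
python3 - <<'E'
from ov import *
s=arm.get_state();print(s['time'],s['ee_pos'],s['tcp_rot'],s['qpos'].round(2));im=arm.read_camera("wrist")[:,:,::-1].copy();cv2.imwrite("pics/w12.png",im)
c=cam("wrist",s)
over(im,c,[(DOCK,[.6254,.252,.2203,0],(0,0,255))],260,0,300,200,2.6,"pics/w12o.png")
for t in["dock","dock_stop"]:print([(round(d['conf'],2),d['xy'][0]*640,d['xy'][1]*480,atz(c,(d['xy'][0]*640,d['xy'][1]*480),.008 if 'stop' in t else 0)) for d in arm.place_of("wrist",t)])
E
```

```text
11.85 [0.54331422 0.15659035 0.23557821] [-4.56904209e-04  6.95008608e-01  7.19001266e-01  7.42863346e-05] [-0.6   0.49  0.43  1.66 -0.23  1.04 -0.06]
[(0.91, 418.88, 104.49600000000001, array([ 6.28222651e-01,  2.50565292e-01, -5.55111512e-17]))]
[(0.83, 460.48, 96.0, array([0.66227651, 0.25862336, 0.008     ]))]
```

View pics/w12o.png

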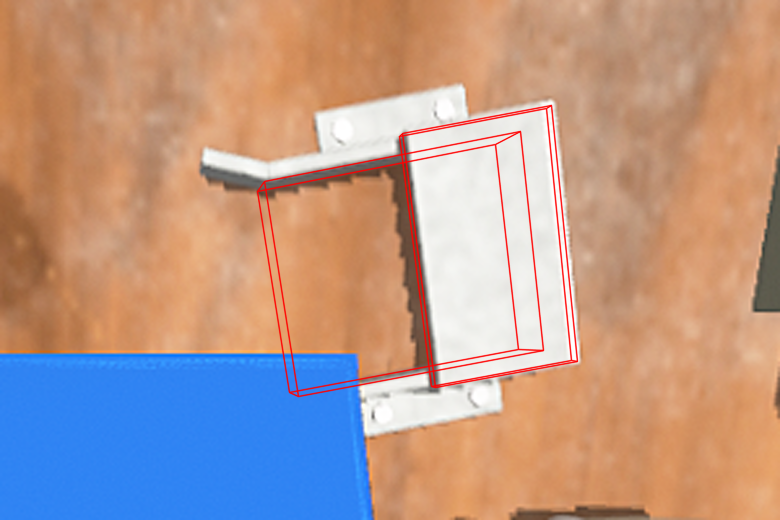

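Request:
step_arm(
  gripper=[0, 0, 0, 0, 0, 0, 0, 0],
  xyz=[
    [5, -2, 0],
    [15, -5, 0],
    [28, -9, 0],
    [42, -13, 0],
    [55, -17, 0],
    [65, -20, 0],
    [71, -22, 0],
    [73, -22, 0],
  ],
  roll=[-4, -11, -18, -25, -32, -39, -46, -53],
)

```text
time: 12.67
ee_pos: [0.5203, 0.2266, 0.2356]
tcp_rot: [0.0, 0.301, 0.954, 0.0]
force: [-0.8, -0.6, -1.4]
grip_width: 0.0118
```

Request:
step_arm(
  gripper=[0, 0, 0, 0, 0, 0, 0, 0],
  xyz=[
    [0, 0, 6],
    [0, 0, 18],
    [0, 0, 34],
    [0, 0, 52],
    [0, 0, 70],
    [0, 0, 85],
    [0, 0, 95],
    [0, 0, 100],
  ],
  roll=[-7, -14, -21, -28, -35, -41, -46, -47.7],
)

```text
time: 13.33
ee_pos: [0.5204, 0.2241, 0.134]
tcp_rot: [-0.001, -0.108, 0.994, -0.001]
force: [0.1, -0.3, -1.2]
grip_width: 0.0119
```

```bash
python3 - <<'E'
from ov import *
s=arm.get_state();print(s['time'],s['ee_pos'],s['tcp_rot'],s['qpos'].round(2),s['force']);im=arm.read_camera("wrist")[:,:,::-1].copy();cv2.imwrite("pics/w13.png",im)
a=2*np.degrees(np.arctan2(s['tcp_rot'][2],s['tcp_rot'][1]));print("cup yaw",a-180)
b=arm.read_camera("scene")[:,:,::-1];cv2.imwrite("pics/scene_13.png",b);crop(b,280,210,160,120,5,"pics/s13.png")
E
```

```text
13.3333 [0.52039112 0.22409265 0.13400414] [-0.00103812 -0.10771113  0.99418118 -0.00100764] [-0.41  0.58 -0.05  1.77  0.04  0.79  1.3 ] [ 0.12586577 -0.34524643 -1.22306217]
cup yaw 12.366791225100854
pics/s13.png 200 150 5
```

View pics/s13.png

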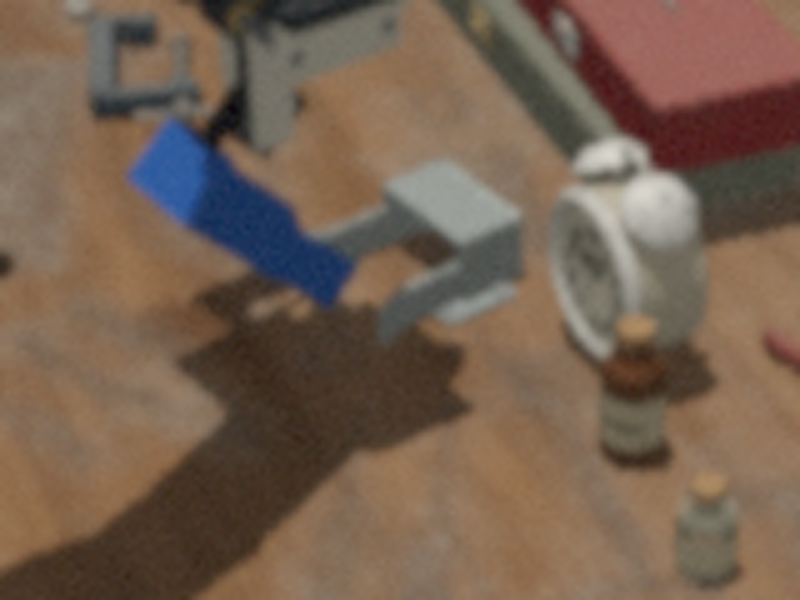

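View pics/w13.png

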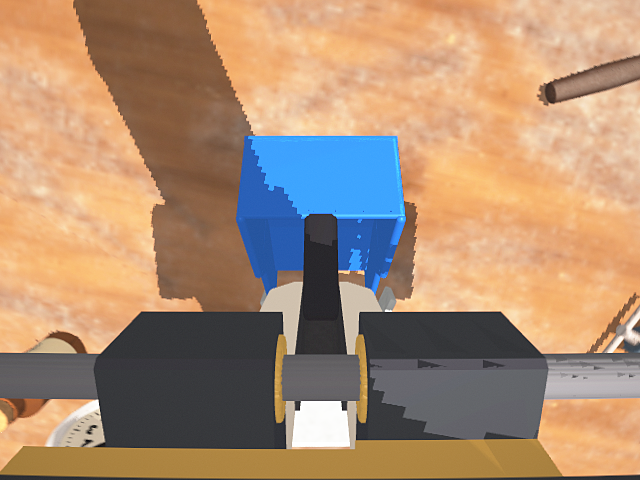

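Request:
step_arm(
  gripper=[0, 0, 0, 0, 0, 0, 0, 0],
  xyz=[
    [0, 0, 15],
    [0, 0, 28],
    [6, 0, 33],
    [16, 0, 37],
    [28, 0, 41],
    [40, 0, 45],
    [52, 0, 49],
    [62, 0, 53],
  ],
  roll=[0, 0, 0, 0, 0, 0, 0, 0],
  squeeze=6,
)

```text
time: 14.1
ee_pos: [0.4598, 0.2135, 0.0839]
tcp_rot: [0.002, -0.107, 0.994, 0.0]
force: [0.6, -0.5, -1.1]
grip_width: 0.0117
```

```bash
cat > snapd.py <<'E'
import sys
from ov import *
k=sys.argv[1]
s=arm.get_state();print(s['time'],s['ee_pos'].round(4),s['tcp_rot'].round(3),s['force'].round(2),round(s['grip_width'],4),s['ft_torque'].round(3))
w=arm.read_camera("wrist")[:,:,::-1];b=arm.read_camera("scene")[:,:,::-1]
cv2.imwrite(f"pics/w_{k}.png",w);cv2.imwrite(f"pics/scene_{k}.png",b)
f=lambda i,u,v,ww,h,z:cv2.resize(i[v:v+h,u:u+ww],None,fx=z,fy=z,interpolation=2)
cv2.imwrite(f"pics/d_{k}.png",np.hstack([f(b,200,150,100,100,4),f(w,220,100,200,200,2)]))
E
python3 snapd.py 14
```

```text
14.1 [0.4598 0.2135 0.0839] [ 0.002 -0.107  0.994  0.   ] [ 0.57 -0.5  -1.13] 0.0117 [ 0.154 -0.198 -0.031]
```

View pics/d_14.png

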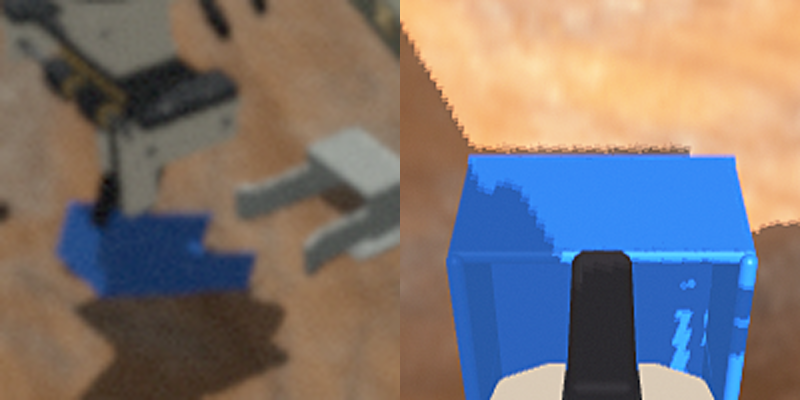

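Request:
step_arm(
  gripper=[0, 0, 0, 0, 0, 0],
  xyz=[
    [8, 0, 5],
    [17, 0, 10],
    [26, 0, 15],
    [34, 0, 20],
    [40, 0, 25],
    [40, 0, 27],
  ],
  roll=[0, 0, 0, 0, 0, 0],
)

```text
time: 14.7
ee_pos: [0.4197, 0.2047, 0.0558]
tcp_rot: [-0.0, -0.108, 0.994, -0.0]
force: [-0.4, -0.1, 0.8]
grip_width: 0.0121
```

```bash
python3 snapd.py 15
```

```text
14.7 [0.4197 0.2047 0.0558] [-0.    -0.108  0.994 -0.   ] [-0.43 -0.06  0.83] 0.0121 [ 0.038  0.058 -0.002]
```

View pics/d_15.png

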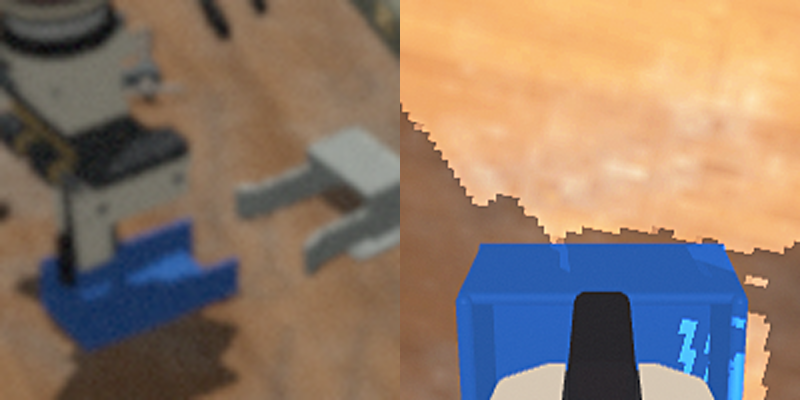

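```bash
python3 - <<'E'
from tilt import *
f=lambda L:np.array([(220+(x-400)/2,100+y/2) for x,y in L])
P=[(-55,-31,38),(-55,31,38),(-55,-31,0),(-55,31,0),(-48,0,90)]
fit(f([(457,298),(748,298),(480,243),(725,243),(603,292)]),P,(0.1,-38,64,0))
fit(f([(447,258),(757,258),(470,157),(736,157),(601,252)]),P,(0.3,-38,64,0))
E
```

```text
tilt -13.5 [ -0.24 -22.61  64.87   1.37] [[1.1, -16.1], [-1.0, -16.1], [1.6, 11.2], [-1.7, 11.1], [-0.0, 9.9]]
tilt -4.8 [ -0.08 -13.47  61.84   1.25] [[1.8, -26.0], [-1.8, -26.0], [3.5, 17.9], [-4.5, 17.8], [0.6, 16.2]]
```

```bash
python3 - <<'E'
from tilt import *
f=lambda L:np.array([(220+(x-400)/2,100+y/2) for x,y in L])
P=[(-55,-31,38),(-55,31,38),(-55,-31,0),(-55,31,0)]
fit(f([(457,298),(748,298),(480,243),(725,243)]),P,(0.1,-38,64,0))
fit(f([(447,258),(757,258),(470,157),(736,157)]),P,(0.3,-38,64,0))
E
```

```text
tilt 5.7 [  0.1  -38.71  68.85   1.36] [[-0.1, 0.0], [0.2, -0.0], [0.1, 0.0], [-0.2, -0.0]]
tilt 25.2 [  0.44 -36.45  69.19   1.35] [[0.2, 0.0], [0.4, -0.0], [-0.2, 0.0], [-0.5, -0.0]]
```

Request:
step_arm(
  gripper=[0, 0, 0, 0],
  xyz=[
    [3, 0, 2],
    [6, 0, 5],
    [7, 0, 7],
    [7, 0, 7],
  ],
  roll=[0, 0, 0, 0],
  squeeze=4,
)

```text
time: 15.13
ee_pos: [0.4143, 0.2038, 0.0489]
tcp_rot: [0.001, -0.108, 0.994, 0.0]
force: [0.5, 1.3, 1.4]
grip_width: 0.0118
```

Request:
step_arm(
  gripper=[22, 22, 22, 22],
  xyz=[
    [0, 0, 0],
    [0, 0, 0],
    [0, 0, 0],
    [0, 0, 0],
  ],
  roll=[0, 0, 0, 0],
)

```text
time: 15.47
ee_pos: [0.4132, 0.2033, 0.0485]
tcp_rot: [-0.0, -0.108, 0.994, -0.0]
force: [0.7, 0.3, -0.3]
grip_width: 0.0204
```

```bash
python3 snapd.py 16
```

```text
15.4667 [0.4132 0.2033 0.0485] [-0.    -0.108  0.994 -0.   ] [ 0.67  0.3  -0.33] 0.0204 [ 0.018 -0.008  0.022]
```

View pics/d_16.png

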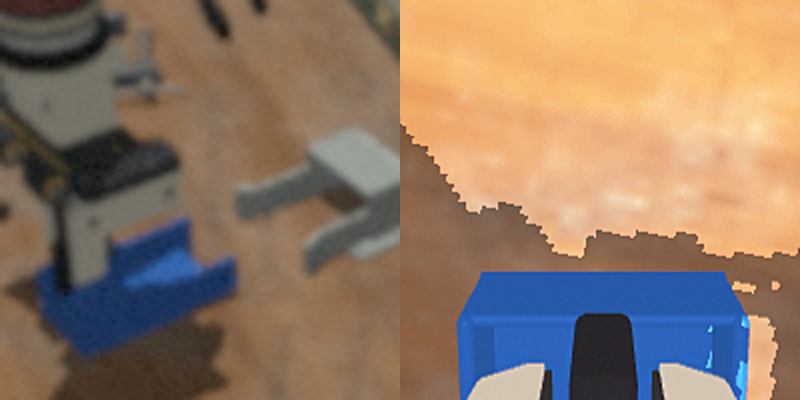

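View pics/w_16.png

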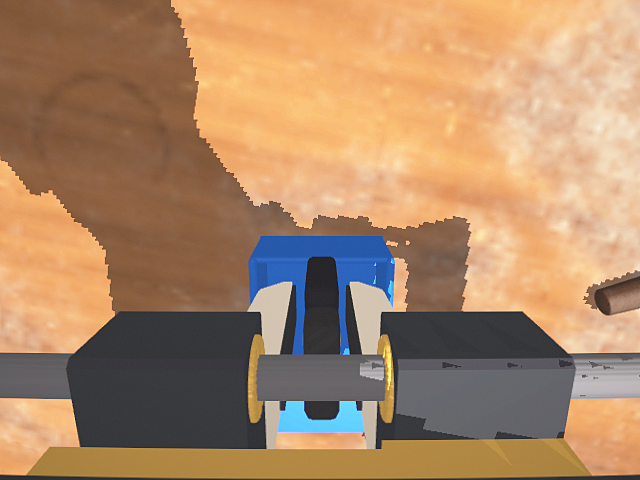

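Request:
step_arm(
  gripper=[0, 0, 0, 0],
  xyz=[
    [0, 0, 0],
    [0, 0, 0],
    [0, 0, 0],
    [0, 0, 0],
  ],
  roll=[0, 0, 0, 0],
  squeeze=12,
)

```text
time: 15.9
ee_pos: [0.4133, 0.2034, 0.0486]
tcp_rot: [-0.0, -0.108, 0.994, -0.0]
force: [-0.1, 0.8, -0.2]
grip_width: 0.0119
```

Request:
step_arm(
  gripper=[0, 0, 0, 0, 0],
  xyz=[
    [-5, 0, 0],
    [-15, 1, 0],
    [-27, 1, 0],
    [-36, 1, 0],
    [-40, 1, 0],
  ],
  roll=[0, 0, 0, 0, 0],
)

```text
time: 16.32
ee_pos: [0.4539, 0.2133, 0.0486]
tcp_rot: [0.001, -0.108, 0.994, 0.0]
force: [-1.3, -0.3, 1.7]
grip_width: 0.0119
```

```bash
python3 - <<'E'
from ov import *
s=arm.get_state();print(s['time'],s['ee_pos'].round(4),s['tcp_rot'].round(3),s['force'].round(2))
a=arm.read_camera("top")[:,:,::-1].copy();b=arm.read_camera("scene")[:,:,::-1].copy()
cv2.imwrite("pics/top_17.png",a)
yaw=2*np.arctan2(s['tcp_rot'][2],s['tcp_rot'][1])-np.pi;p=s['ee_pos'];cp=[p[0]+.038*np.cos(yaw),p[1]+.038*np.sin(yaw),yaw,0]
it=[(CUP,cp,(0,255,0)),(DOCK,[.626,.253,.22,0],(0,0,255))]
over(a,cam("top"),it,130,210,100,75,7,"pics/t17.png");over(b,cam("scene"),it,200,150,130,100,6,"pics/s17.png")
E
```

```text
16.3167 [0.4539 0.2133 0.0486] [ 0.001 -0.108  0.994  0.   ] [-1.25 -0.31  1.73]
```

View pics/t17.png

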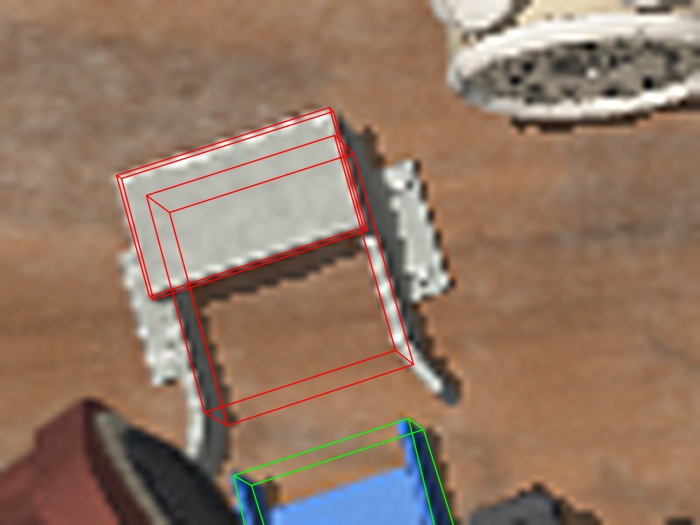

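View pics/s17.png

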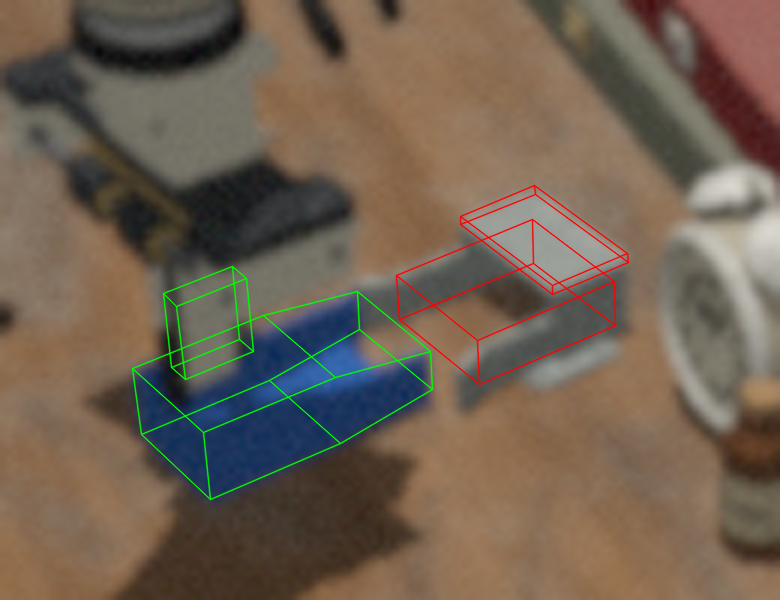

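Request:
step_arm(
  gripper=[0, 0, 0, 0, 0, 0, 0, 0],
  xyz=[
    [-6, 0, 0],
    [-16, 0, 0],
    [-28, 0, 0],
    [-40, 0, 0],
    [-52, 0, 0],
    [-62, 0, 0],
    [-70, 0, 0],
    [-75, 0, 0],
  ],
  roll=[0, 0, 0, 0, 0, 0, 0, 0],
)

```text
time: 17.08
ee_pos: [0.5256, 0.2291, 0.0486]
tcp_rot: [-0.0, -0.108, 0.994, -0.0]
force: [-2.2, -0.0, 1.8]
grip_width: 0.012
```

```bash
cat > /tmp/o.py <<'E'
import sys
sys.path.insert(0,'.')
from ov import *
k=sys.argv[1]
s=arm.get_state();print(s['time'],s['ee_pos'].round(4),s['tcp_rot'].round(3),s['force'].round(2),s['ft_torque'].round(3))
a=arm.read_camera("top")[:,:,::-1].copy();b=arm.read_camera("scene")[:,:,::-1].copy()
f=lambda i,u,v,ww,h,z:cv2.resize(i[v:v+h,u:u+ww],None,fx=z,fy=z,interpolation=2)
cv2.imwrite(f"pics/e_{k}.png",np.hstack([f(a,130,210,80,80,5),f(b,230,150,80,80,5)]))
E
python3 /tmp/o.py 18
```

```text
17.0833 [0.5256 0.2291 0.0486] [-0.    -0.108  0.994 -0.   ] [-2.21 -0.02  1.79] [0.03  0.296 0.005]
```

View pics/e_18.png

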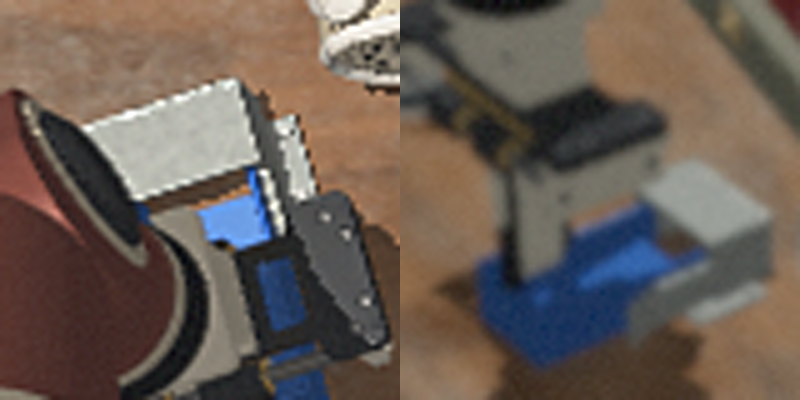

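Request:
step_arm(
  gripper=[0, 0, 0, 0, 0],
  xyz=[
    [-5, 0, 0],
    [-11, 0, 0],
    [-18, 0, 0],
    [-24, 0, 0],
    [-28, 0, 0],
  ],
  roll=[0, 0, 0, 0, 0],
)

```text
time: 17.6
ee_pos: [0.5535, 0.2353, 0.0486]
tcp_rot: [-0.0, -0.108, 0.994, -0.0]
force: [-1.6, -0.1, 2.4]
grip_width: 0.012
```

Request:
step_arm(
  gripper=[0, 0, 0],
  xyz=[
    [-2, 0, 0],
    [-4, 0, 0],
    [-6, 0, 0],
  ],
  roll=[0, 0, 0],
)

```text
time: 17.85
ee_pos: [0.5573, 0.2361, 0.0487]
tcp_rot: [-0.002, -0.108, 0.994, -0.0]
force: [-7.3, -2.1, 7.7]
grip_width: 0.0119
```

Request:
step_arm(
  gripper=[0, 0, 0],
  xyz=[
    [-2, 0, 0],
    [-4, 0, 0],
    [-4, 0, 0],
  ],
  roll=[0, 0, 0],
)

```text
time: 18.1
ee_pos: [0.5578, 0.236, 0.0486]
tcp_rot: [-0.005, -0.109, 0.994, -0.001]
force: [-8.5, -2.0, 8.9]
grip_width: 0.0124
```

Request:
step_arm(
  gripper=[0, 0, 0, 0],
  xyz=[
    [2, 0, 0],
    [4, 0, 0],
    [4, 0, 0],
    [4, 0, 0],
  ],
  roll=[0, 0, 0, 0],
  squeeze=4,
)

```text
time: 18.43
ee_pos: [0.5581, 0.2362, 0.0483]
tcp_rot: [-0.001, -0.108, 0.994, -0.0]
force: [-2.7, -1.1, 1.6]
grip_width: 0.0121
```

```bash
python3 /tmp/o.py 19; python3 snapd.py 19
```

```text
18.4333 [0.5581 0.2362 0.0483] [-0.001 -0.108  0.994 -0.   ] [-2.67 -1.06  1.59] [-0.105  0.66   0.097]
18.5333 [0.5581 0.2362 0.0484] [-0.001 -0.108  0.994 -0.   ] [-3.63 -1.07  1.26] 0.0118 [-0.159  0.709  0.041]
```

View pics/e_19.png

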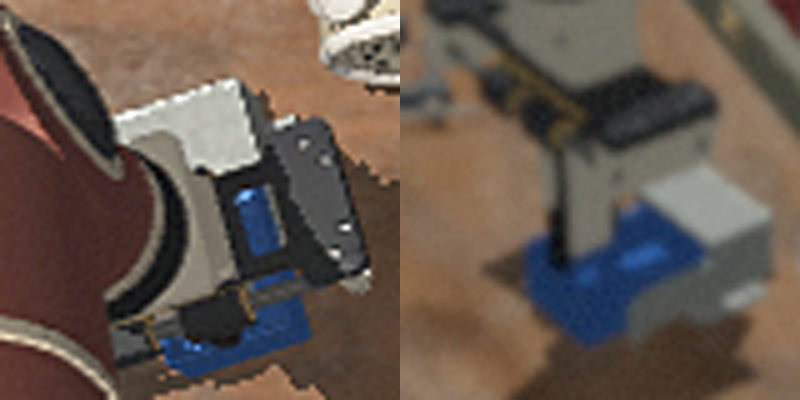

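View pics/d_19.png

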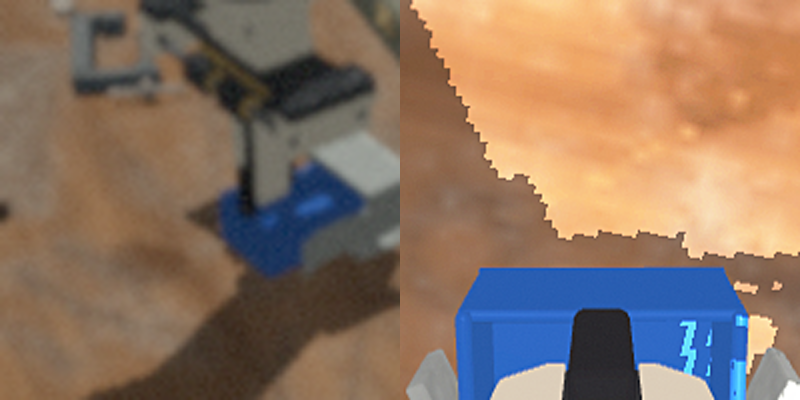

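Request:
step_arm(
  gripper=[0, 0, 22, 22, 22, 22],
  xyz=[
    [0, 0, 2],
    [0, 0, 2],
    [0, 0, 1],
    [0, 0, 0],
    [0, 0, 0],
    [0, 0, 0],
  ],
  roll=[0, 0, 0, 0, 0, 0],
)

```text
time: 19.13
ee_pos: [0.5596, 0.2369, 0.0488]
tcp_rot: [0.001, -0.108, 0.994, 0.0]
force: [-0.8, -0.5, -0.7]
grip_width: 0.0205
```

```bash
python3 snapd.py 20; python3 - <<'E'
from h import *
crop(cv2.imread("pics/w_20.png"),320,270,160,120,5,"pics/w20z.png")
E
```

```text
19.1333 [0.5596 0.2369 0.0488] [ 0.001 -0.108  0.994  0.   ] [-0.81 -0.51 -0.71] 0.0205 [ 0.057  0.033 -0.026]
pics/w20z.png 240 210 5
```

View pics/w20z.png

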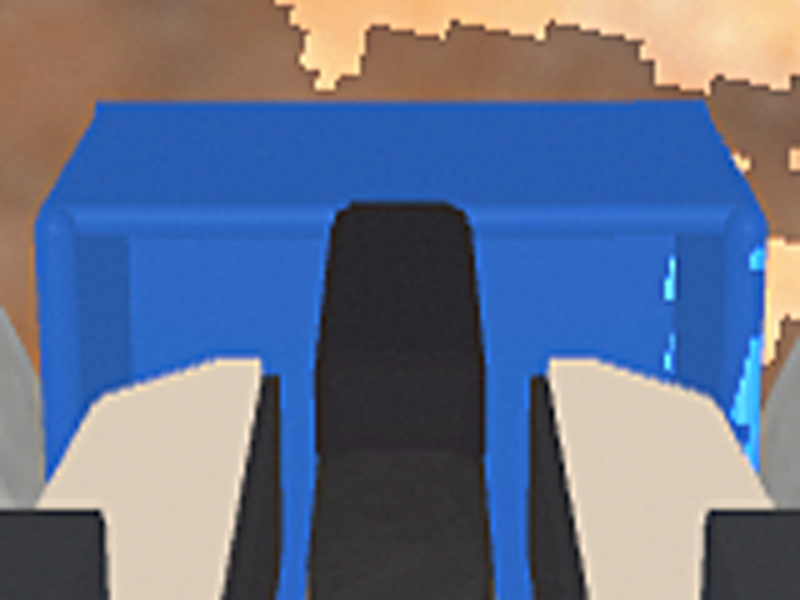

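```bash
python3 - <<'E'
from h import *
crop(cv2.imread("pics/w_16.png"),320,270,160,120,5,"pics/w16z.png")
from tilt import *
P=[(-55,-31,38),(-55,31,38),(-55,-31,0),(-55,31,0)]
f=lambda L:np.array([(240+x/5,210+y/5) for x,y in L])
fit(f([(38,222),(766,222),(97,102),(707,102)]),P,(0.1,-38,64,0))
E
```

```text
pics/w16z.png 240 210 5
tilt 2.2 [ 4.000e-02 -3.904e+01  6.709e+01  9.700e-01] [[-0.1, 0.0], [0.1, -0.0], [0.2, 0.0], [-0.1, -0.0]]
```

View pics/w16z.png

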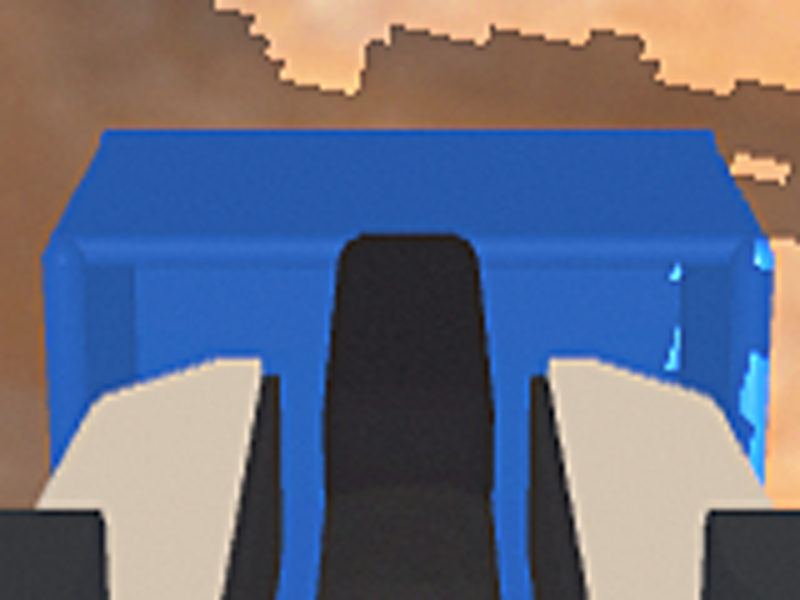

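Request:
step_arm(
  gripper=[22, 22, 22, 0, 0, 0, 0, 0],
  xyz=[
    [0, 0, -15],
    [0, 0, -40],
    [0, 0, -60],
    [12, 0, -65],
    [35, 0, -65],
    [55, 0, -65],
    [60, 0, -60],
    [60, 0, -45],
  ],
  roll=[0, 0, 0, 0, 0, 0, 0, 0],
)

```text
time: 19.9
ee_pos: [0.5004, 0.2242, 0.0952]
tcp_rot: [0.002, -0.109, 0.994, 0.001]
force: [1.7, 0.0, 0.8]
grip_width: 0.0007
```

```bash
python3 - <<'E'
from ov import *
s=arm.get_state();print(s['time'],s['ee_pos'].round(4),s['force'].round(2),s['grip_width'])
w=arm.read_camera("wrist")[:,:,::-1];cv2.imwrite("pics/w_21.png",w)
a=arm.read_camera("top")[:,:,::-1].copy();b=arm.read_camera("scene")[:,:,::-1].copy();cv2.imwrite("pics/top_21.png",a);cv2.imwrite("pics/scene_21.png",b)
f=lambda i,u,v,ww,h,z:cv2.resize(i[v:v+h,u:u+ww],None,fx=z,fy=z,interpolation=2)
cv2.imwrite("pics/e_21.png",np.hstack([f(a,130,210,80,80,5),f(b,230,150,80,80,5)]))
E
```

```text
19.9 [0.5004 0.2242 0.0952] [1.69 0.04 0.85] 0.0007031840740359136
```

View pics/e_21.png

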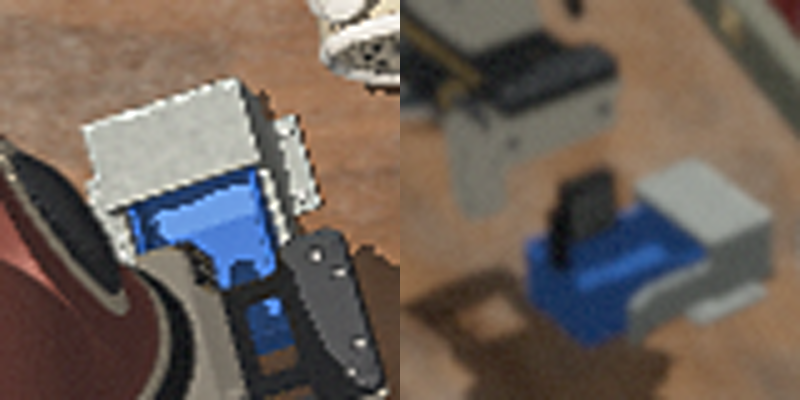

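View pics/w_21.png

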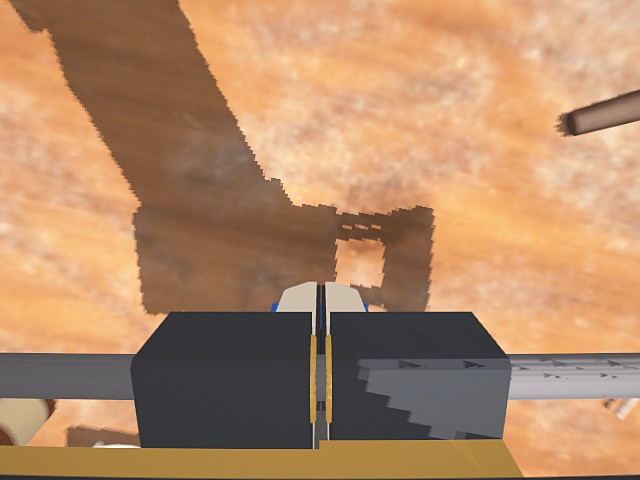

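Request:
step_arm(
  gripper=[0, 0, 0, 0, 0, 0],
  xyz=[
    [0, 0, 15],
    [0, 0, 40],
    [0, 0, 62],
    [0, 0, 70],
    [-8, 0, 70],
    [-18, 0, 70],
  ],
  roll=[0, 0, 0, 0, 0, 0],
)

```text
time: 20.55
ee_pos: [0.5183, 0.2277, 0.0239]
tcp_rot: [-0.0, -0.109, 0.994, -0.0]
force: [0.7, 0.3, -0.0]
grip_width: 0.0007
```

Request:
step_arm(
  gripper=[0, 0, 0, 0],
  xyz=[
    [-3, 0, 0],
    [-6, 0, 0],
    [-9, 0, 0],
    [-11, 0, 0],
  ],
  roll=[0, 0, 0, 0],
)

```text
time: 20.88
ee_pos: [0.5291, 0.23, 0.0244]
tcp_rot: [0.001, -0.108, 0.994, 0.0]
force: [0.3, 0.4, 1.0]
grip_width: 0.0007
```

Request:
step_arm(
  gripper=[0, 0, 0],
  xyz=[
    [-2, 0, 0],
    [-4, 0, 0],
    [-5, 0, 0],
  ],
  roll=[0, 0, 0],
)

```text
time: 21.13
ee_pos: [0.5319, 0.2305, 0.0236]
tcp_rot: [-0.002, -0.108, 0.994, -0.0]
force: [-4.4, -0.6, 2.4]
grip_width: 0.0001
```

Request:
step_arm(
  gripper=[0, 0, 0],
  xyz=[
    [-1, 0, 0],
    [-2, 0, 0],
    [-3, 0, 0],
  ],
  roll=[0, 0, 0],
)

```text
time: 21.38
ee_pos: [0.5318, 0.2304, 0.0233]
tcp_rot: [-0.005, -0.109, 0.994, -0.001]
force: [-8.0, -1.9, 7.4]
grip_width: 0.0006
```

Request:
step_arm(
  gripper=[0, 0, 0, 0, 0, 0, 0, 0],
  xyz=[
    [3, 0, 0],
    [8, 0, 0],
    [18, 0, 0],
    [36, 0, -5],
    [60, 0, -30],
    [70, 0, -65],
    [75, 0, -105],
    [75, 0, -130],
  ],
  roll=[0, 0, 0, 0, 0, 0, 0, 0],
)

```text
time: 22.05
ee_pos: [0.4631, 0.2159, 0.1569]
tcp_rot: [0.002, -0.109, 0.994, 0.001]
force: [0.3, 0.2, 0.6]
grip_width: 0.0003
```

Request:
step_arm(
  gripper=[0, 0, 0, 0, 0, 0, 0, 0],
  xyz=[
    [0, 20, -20],
    [0, 50, -30],
    [0, 85, -30],
    [0, 120, -30],
    [0, 155, -30],
    [0, 185, -30],
    [0, 205, -30],
    [0, 205, -30],
  ],
  roll=[0, 0, 0, 0, 0, 0, 0, 0],
)

```text
time: 22.72
ee_pos: [0.4159, 0.4222, 0.1836]
tcp_rot: [0.0, -0.113, 0.994, 0.003]
force: [-0.4, 0.9, 0.8]
grip_width: 0.0005
```

```bash
python3 - <<'E'
from ov import *
s=arm.get_state();print(s['time'],s['ee_pos'].round(4),s['force'].round(2),s['grip_width'])
a=arm.read_camera("top")[:,:,::-1].copy();b=arm.read_camera("scene")[:,:,::-1].copy();cv2.imwrite("pics/top_22.png",a);cv2.imwrite("pics/scene_22.png",b)
d=[.626,.253,.22];o=pose(*d,[[-.032,0,0]])[0]
it=[(CUP,[o[0],o[1],.22,0],(0,255,0)),(DOCK,d+[0],(0,0,255))]
crop(a,165,260,100,75,7,"pics/t22r.png")
over(a,cam("top"),it,115,222,100,75,7,"pics/t22.png");over(b,cam("scene"),it,220,150,130,100,6,"pics/s22.png")
E
```

```text
22.7167 [0.4159 0.4222 0.1836] [-0.35  0.88  0.77] 0.0005384356587729342
pics/t22r.png 115 222 7
```

View pics/t22.png

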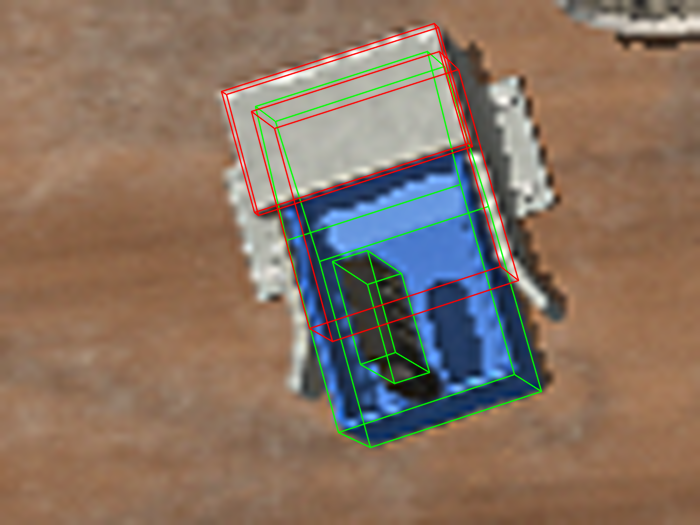

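View pics/s22.png

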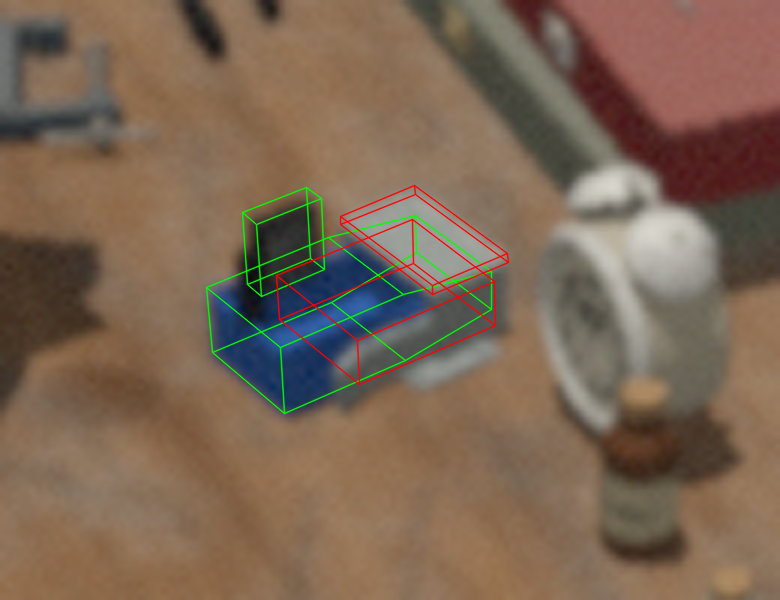

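View pics/top_22.png

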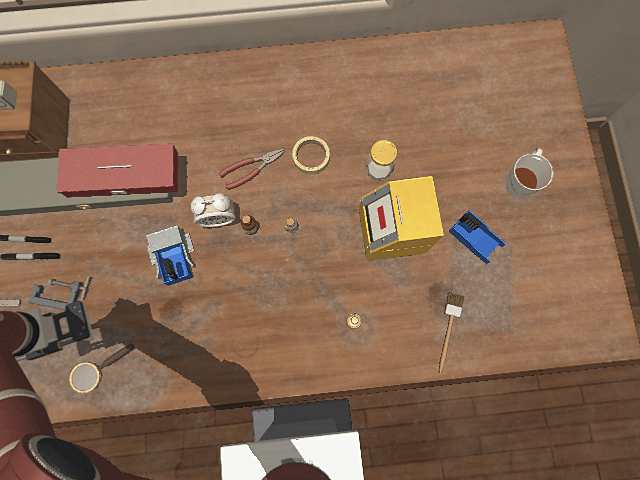

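```bash
python3 -c "
from rig import arm
s=arm.get_state();print(s['time'],s['force'],s['dq'].round(3));print(arm.hand_in())"
```

```text
22.8167 [ 0.60748412 -0.02216529 -0.20875777] [ 0.036 -0.015  0.037  0.025  0.006  0.007  0.001]
the job is handed in; nothing more can be done
None
```

I emptied the cup into the bin, slid it home in the dock, let go, and handed the job in at 22.8 s of the 51 s limit.

- **Bolts:** I gripped the blue cup by its fin and pushed the flap open with the cup's front. Then I loosened the grip so the cup pivoted nose-down, about 46° by wrist-camera fit, and the bolts slid into the bin. Afterwards the cup showed empty and the table showed no bolts. I could not see inside the bin. In the last top picture the flap is shut.
- **Levelling:** The interface cannot tilt the tool, so I dragged the cup's nose back along the table until the cup stood level. I then gripped it again and slid it into the dock.
- **Docking:** I let go and nudged the cup's rear low down with shut fingers. The force rose to about 8 N with no further movement, so it is against the back stop. In the last pictures the cup lies within about a pixel of the home position.
- **Bystanders:** The vials, brass weight and clock stand where they were. The arm stood well clear when I handed in.

**Disagreements:**
- The fixed cameras and the wrist camera differed by about 6 mm on the cup's first position. I used the wrist camera, and the grasp held.
- The last wrist-camera fit read about 2° of nose-down tilt, but the cup looked the same as when it stood free on the table, so I took it as level. I did not repeat that fit after the final nudge.

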